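# Pack relay modules into a transit case and cam-lock the lid

### The arm

A 6-joint arm with a two-finger parallel gripper is mounted at the origin on the work surface. World frame = base frame: x ahead of the robot, y to its left, z up, the work surface at z = 0. Lengths are in m, angles in degrees, forces in N, time in s.
With the tool pointing down it reaches from about 0.375 to 0.9 m from the base axis. Payload 3.1 kg.
Tool frame: the origin (TCP) lies between the finger pads; the fingertips stand 11 mm ahead of it and the grasp point (between the pads) lies 8 mm behind it; x points along the fingers, y is the direction in which the jaws open and shut, and the axes are right-handed (so a half turn about x gives the same grasp; the last joint's range is limited). The gripper opens to 87 mm and grips with 3 to 60 N. Pads are 19 mm wide; open, the fingers measure 117 mm over their backs; the gripper's body (75 mm by 190 mm) begins 51 mm behind the grasp point.
Start: joints at [59.845, 30.224, 82.088, -0, 67.689, -10.227], TCP at [0.213, 0.588, 0.234] pointing down, gripper open.
Joint ranges: [-176.69, 176.69], [-43.24, 126.21], [12.49, 139.97], [-82, 262], [0, 151.66], [-163.58, 163.58]. Speed limits (degrees/s): [159.86, 159.86, 180, 180, 180, 180].

### API

Orientations are given as a 3x3 rotation matrix whose columns are the frame's x, y, z axes.
In Python, from rig import bot gives the robot as it stands.
- The arm moves only by the shell command python3 -m inch 'ROWS' [OPENING]. ROWS is a JSON object of lists of equal length, an entry for each row: "dp": the shift along the tool's x, y, z in mm, a list of three; "yaw": the turn about the tool's x in degrees. In form: {"dp": [[tx, ty, tz], ...], "yaw": [yaw, ...]}. A call has 1 to 20 rows; each row shifts and turns the commanded pose from where the row before left it, along the tool's axes as they then stand; what a row does not reach is not made up. A row lasts 1/12 s, in which the tool goes at most 41.7 mm and 7.16 degrees, less where a joint would pass 70% of its speed; a pose out of reach is approached as far as the arm can. A call is refused whole if a number of a shift passes 41.7 or a number of a turn 7.16, either way. A call with a gripper value outside its range is refused whole. OPENING is the finger opening in mm, from 0 to 87, set as the call begins (- or left out, the last holds). The fingers move at their own pace and stop on an object; the grip force is fixed at half the most. Time passes only in rows, so rows that do not move let the fingers close. It gives the time, the measured TCP pose, the force and the opening at its end, in the units of the state.
- bot.read_state(): the state, without advancing time (a new reading comes with each control period).
- bot.capture(name): name is "scene" or "top" or "wrist"; returns a dict with "color" (384x512x3 uint8, red, green, blue), "intrinsics" (3x3 intrinsics, pixels), "pose" (4x4, takes a point from camera to world coordinates). Camera axes: x right, y down, z forward; pixel columns grow to the right and rows downward; lengths in m; the calibration is good to about 2 mm. A picture is of the moment at which its call begins. There is no depth.
- bot.hand_in(): hands the job in, once; it reports no verdict.
The state is a dict: "time_s": time; "joint_positions": joint angles; "qvel": joint speeds; "tau": joint torques, N m; "position": TCP position; "tcp_rot": TCP orientation; "force": force on the tool from outside, world axes, zero at the start; "moment": the same for the moment, N m; "opening": opening from 0.0 (shut) to 1.0 (fully open).
Only numpy, scipy, OpenCV 4.12 (cv2) and the standard library are available. Lean on these libraries where they do the work, as an engineer would, in place of code of your own. Each camera call takes 0.05 s, during which the arm holds its last target.

### The job

Pack all the blue-topped relay modules from the pink mat into the blue transit case: turn the red cam knob anticlockwise until its steel tongue is clear of the lid, lift the lid by its bar and prop it leaning back against its stop, then lay every blue module flat on the case floor, right way up and not stacked. With all of them in, lower the lid fully shut under control, never letting it drop, and turn the cam knob clockwise until the sprung yellow-tailed follower drops into the cam's notch. Leave the red-topped reject module and everything else on the bench where they are.

Things in the scene. Friction and masses are not known exactly. Their poses are not given: they have to be found in the camera images.
- case: blue open-topped transit case fixed to the bench, outside 140 (x) x 310 (y) x 70 mm high, walls and floor 5 mm thick. Origin: centre of its underside; its -x face (front) looks to the robot, the lid hinges along its +x rim. On the front is a steel bracket with the cam knob (towards +y), 50 mm deep.
- case_floor (a point): centre of the case's inner floor, 5 mm above the case's origin; the inside measures 130 (x) x 300 (y) x 65 mm deep
- lid (a joint): lid hinge angle, rad: 0 = shut, grows as the lid opens, 1.75 = leaning back on its stop, where it stays by its own weight; below about 1.55 it falls shut when let go. The lid is a plate 140 x 310 x 8 mm, 0.35 kg, on the case rim; hardly any friction in the hinge.
- lid_hinge (a point): point on the hinge axis (axis parallel to the case's y), 70 mm above the case's underside and 70 mm to +x of its origin
- lid_bar (a point): middle of the lid's round steel bar, 10 mm thick, 90 mm long along the case's y, 38 mm before the lid's front edge on two end posts; 178 mm from the hinge axis. Lid shut: at x -108, y -45, z 74 mm in the case's frame; it swings up about the hinge. Pinched from above with the fingers either side, it turns in the grip, so the tool can stay pointing down all the way.
- cam_knob (a joint): cam knob angle about its vertical axis, rad, growing CLOCKWISE from above, range 0 to 1.5; stays where left (friction 0.04 N m). At 0 the tongue points along the case's +y; below 0.4 it is clear of the lid; above that it lies 2 mm over the shut lid's front edge and holds it shut (or, turned with the lid up, keeps it from shutting). The notch is met at 1.3.
- knob_grip (a point): middle of the knob's red grip bar, on the knob's axis, 113 mm above the case's underside (x -94, y 70 mm in the case's frame). The grip bar is 44 mm long, 12 mm thick, 26 mm high, and points the same way as the tongue: at angle a of the joint its long side lies at 90 degrees - a from the case's x (anticlockwise from above).
- tongue_tip (a point): tip of the flat steel tongue, 42 mm from the knob's axis, 12 mm wide, its middle 83 mm above the case's underside
- follower (a joint): travel of the sprung follower pin, m: 0 = dropped in the cam's notch (knob at 1.3, pulled in within about 0.1 rad of it), about 0.0045 = riding on the cam's rim. Spring 3 to 4.5 N; about 0.15 N m turns the knob out of the notch.
- follower_tail (a point): end of the follower's yellow round tail, 14 mm across, on the +y side of the knob's bracket; it moves 4.5 mm towards the knob when the follower drops
- module1: relay module, black block with a BLUE top, 48 (x) x 30 (y) x 26 mm high, 0.06 to 0.13 kg; may be absent. Origin: centre of its underside, z up; its long side lies along its x. It starts lying flat on the pink mat (3 mm thick).
- module2: relay module, black block with a BLUE top, 48 (x) x 30 (y) x 26 mm high, 0.06 to 0.13 kg; may be absent. Origin: centre of its underside, z up; its long side lies along its x. It starts lying flat on the pink mat (3 mm thick).
- module3: relay module, black block with a BLUE top, 48 (x) x 30 (y) x 26 mm high, 0.06 to 0.13 kg; may be absent. Origin: centre of its underside, z up; its long side lies along its x. It starts lying flat on the pink mat (3 mm thick).
- module4: relay module, black block with a BLUE top, 48 (x) x 30 (y) x 26 mm high, 0.06 to 0.13 kg; may be absent. Origin: centre of its underside, z up; its long side lies along its x. It starts lying flat on the pink mat (3 mm thick).
- module5: relay module, black block with a BLUE top, 48 (x) x 30 (y) x 26 mm high, 0.06 to 0.13 kg; may be absent. Origin: centre of its underside, z up; its long side lies along its x. It starts lying flat on the pink mat (3 mm thick).
- reject: rejected module, same shape and size but with a RED top, on the same mat; to be left alone. Origin: centre of its underside.
- mat: pink mat fixed to the bench, 300 (x) x 250 (y) x 3 mm; origin: centre of its underside
- jar: white jar with a white cap, 60 mm across, 55 mm high; leave alone. Origin: centre of its underside.
- cup: grey plastic cup, 64 mm across, 60 mm high; leave alone. Origin: centre of its underside.
- screwdriver: screwdriver lying on the bench; leave alone
- brush: brush lying on the bench; leave alone
- carton: small cardboard carton 90 x 70 x 40 mm; leave alone. Origin: centre of its underside.
There are look-alikes about, which are no part of the job. What is shaped like the module4 but green or orange is not meant.

How it is judged (in metres and radians):
On the way, in this order (a step that is already met when the one before it is completed fails the run):
1. the cam knob is turned back until its tongue is clear of the lid (below 0.4 rad) (value of joint cam_knob below 0.4 rad), for 0.2 s.
2. the lid is propped open (beyond 1.6 rad) (value of joint lid above 1.6 rad), for 0.5 s.
3. every blue module lies flat on the case floor while the lid stands open (x of module1 in the frame of case between -0.064 and 0.064 m and y of module1 in the frame of case between -0.149 and 0.149 m and z of each of module1, module2, module3, module4, module5 in the frame of case below 0.012 m and angle between each of module1, module2, module3, module4, module5's own z axis and vertical below 0.25 rad and x of module2 in the frame of case between -0.064 and 0.064 m and y of module2 in the frame of case between -0.149 and 0.149 m and x of module3 in the frame of case between -0.064 and 0.064 m and y of module3 in the frame of case between -0.149 and 0.149 m and x of module4 in the frame of case between -0.064 and 0.064 m and y of module4 in the frame of case between -0.149 and 0.149 m and x of module5 in the frame of case between -0.064 and 0.064 m and y of module5 in the frame of case between -0.149 and 0.149 m and value of joint lid above 1.5 rad), for 0.4 s.
4. the lid is lowered shut (value of joint lid below 0.03 rad), for 0.3 s.
5. the cam knob is turned until the follower drops into its notch (value of joint follower below 0.0015 m and value of joint cam_knob between 1.15 and 1.45 rad and value of joint lid below 0.03 rad), for 0.3 s.
At the end, for the whole second after the job is handed in: Every blue module present is inside the case, flat (within 0.25 rad) with its underside within 7 mm of the inner floor, right way up; the lid is shut (below 0.03 rad); the cam knob stands between 1.15 and 1.45 rad with the follower dropped in its notch (below 1.5 mm of travel) (all of step 5 and x of module1 in the frame of case between -0.064 and 0.064 m and y of module1 in the frame of case between -0.149 and 0.149 m and z of each of module1, module2, module3, module4, module5 in the frame of case below 0.012 m and angle between each of module1, module2, module3, module4, module5's own z axis and vertical below 0.25 rad and x of module2 in the frame of case between -0.064 and 0.064 m and y of module2 in the frame of case between -0.149 and 0.149 m and x of module3 in the frame of case between -0.064 and 0.064 m and y of module3 in the frame of case between -0.149 and 0.149 m and x of module4 in the frame of case between -0.064 and 0.064 m and y of module4 in the frame of case between -0.149 and 0.149 m and x of module5 in the frame of case between -0.064 and 0.064 m and y of module5 in the frame of case between -0.149 and 0.149 m); the robot touches nothing.
It fails at once if the lid is dropped or slammed (closing faster than 3.5 rad/s) (velocity of joint lid below -3.5 rad/s).
It fails at once if a bystander (reject, jar, cup, screwdriver, brush or carton) is moved more than 5 cm (distance of any of reject, jar, cup, screwdriver, brush, carton from where it was at the start of the episode above 0.05 m).
Of module1, module2, module3, module4, module5 only 3 to 5 are there at a start; the rules pass over those that are not, and their reading is None.
At some moment in a run one of module1, module2, module3, module4, module5 may be knocked a few centimetres aside while the robot is not near it.
It also fails if it takes over 210 s, if anything falls off the work surface, if the arm or the gripper's body presses on something with over 40 N, if the wrist force passes 120 N, or if a joint passes its speed limit or range.

## Working session

There is one attempt and no reset: what is moved stays moved. The work goes in short steps, Python scripts to look and compute and a shell command to move; the robot and the scene stay as the last step left them, time stands still between calls to the robot, and variables do not carry over. Pictures are saved under pics/ and viewed, and the job is handed in when it is done.

```bash
ls; mkdir -p pics; cat > h.py <<'E'
import numpy as np,cv2
from rig import bot
def snap(cam,name):
    c=bot.capture(cam); cv2.imwrite(f'pics/{name}.png',c['color'][:,:,::-1]); np.savez(f'pics/{name}.npz',**c); return c
def ray(c,u,v,z):
    K=np.array(c['intrinsics']);T=np.array(c['pose'])
    d=T[:3,:3]@np.linalg.solve(K,[u,v,1.]);o=T[:3,3]
    return o+d*(z-o[2])/d[2]
def proj(c,p):
    K=np.array(c['intrinsics']);T=np.array(c['pose'])
    q=K@(T[:3,:3].T@(np.array(p)-T[:3,3]));return q[:2]/q[2]
def st():
    s=bot.read_state();print('t',s['time_s'],'p',np.round(s['position'],4),'f',np.round(s['force'],1),'op',s['opening'],'\nR',np.round(s['tcp_rot'],3).tolist(),'j',np.round(s['joint_positions'],1));return s
E
python3 - <<'E'
from h import *
st()
for n in('scene','top','wrist'):
    c=snap(n,n+'0');print(n,np.round(c['pose'],3).tolist(),c['intrinsics'])
E
```

```text
pics
t 0.0 p [0.2126 0.587  0.2325] f [-0.2 -0.5 -0.1] op 0.9982003358382562 
R [[-0.001, 0.341, 0.94], [-0.002, 0.94, -0.341], [-1.0, -0.002, -0.0]] j [ 59.8  30.3  82.2  -0.   67.7 -10.2]
scene [[-0.458, 0.615, -0.642, 1.243], [0.889, 0.329, -0.318, 0.258], [0.015, -0.716, -0.698, 0.897], [0.0, 0.0, 0.0, 1.0]] [[398.5803813    0.         254.91130999]
 [  0.         398.5803813  189.70555683]
 [  0.           0.           1.        ]]
top [[0.021, -0.992, 0.121, 0.355], [-1.0, -0.021, 0.007, -0.107], [-0.004, -0.121, -0.993, 1.505], [0.0, 0.0, 0.0, 1.0]] [[427.92009814   0.         253.82403894]
 [  0.         427.92009814 195.62424651]
 [  0.           0.           1.        ]]
wrist [[0.34, 0.908, 0.243, 0.146], [0.94, -0.328, -0.09, 0.612], [-0.002, 0.259, -0.966, 0.385], [0.0, 0.0, 0.0, 1.0]] [[269.07079537   0.         253.00686198]
 [  0.         269.07079537 189.1055549 ]
 [  0.           0.           1.        ]]
```

View pics/scene0.png

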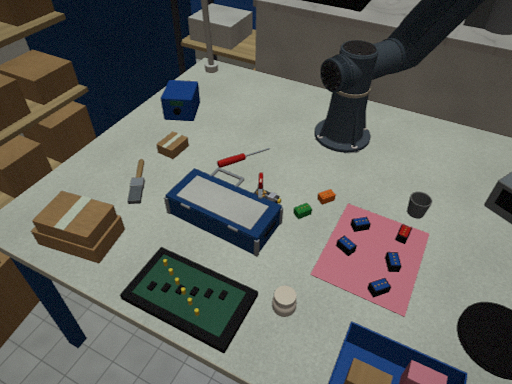

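View pics/top0.png

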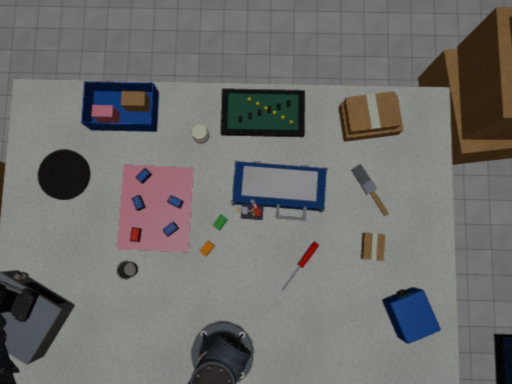

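View pics/wrist0.png

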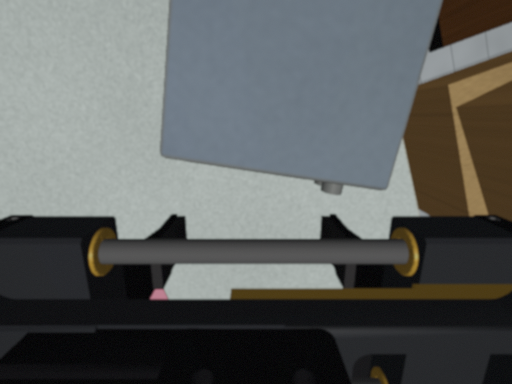

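The scene view shows 4 blue modules on the mat, a red reject, and the shut case with its knob and bar at top (255,210)/(291,213). Next I'll measure them.

```bash
python3 - <<'E'
from h import *
c=dict(np.load('pics/top0.npz'));im=c['color'];b=im[:,:,::-1].copy()
crop=lambda a,x0,y0,w,h,k:cv2.resize(a[y0:y0+h,x0:x0+w],None,fx=k,fy=k,interpolation=cv2.INTER_CUBIC)
cv2.imwrite('pics/tc.png',crop(b,225,150,115,80,6))
s=dict(np.load('pics/scene0.npz'));bs=s['color'][:,:,::-1]
cv2.imwrite('pics/sc.png',crop(bs,155,150,140,100,5))
cv2.imwrite('pics/tm.png',crop(b,110,155,95,105,5))
hsv=cv2.cvtColor(im,cv2.COLOR_RGB2HSV)
# modules top
m=((hsv[:,:,0]>100)&(hsv[:,:,0]<130)&(hsv[:,:,1]>120)&(hsv[:,:,2]>40)).astype(np.uint8)
roi=np.zeros_like(m);roi[160:255,115:197]=1
n,l,sta,cen=cv2.connectedComponentsWithStats(m*roi)
for i in range(1,n):
    if sta[i,4]<15: continue
    pts=np.argwhere(l==i)[:,::-1]
    w=np.array([ray(c,u,v,.029) for u,v in pts])[:,:2]
    d=w-w.mean(0);ev,V=np.linalg.eigh(d.T@d/len(d));a=np.degrees(np.arctan2(V[1,1],V[0,1]))%180
    print(sta[i],np.round(w.mean(0),4),'ang',round(a,1),np.round(np.sqrt(ev*12)*1000,1))
red=((hsv[:,:,0]<8)|(hsv[:,:,0]>174))&(hsv[:,:,1]>170)
n,l,sta,cen=cv2.connectedComponentsWithStats(red.astype(np.uint8))
for i in range(1,n):
    if sta[i,4]>8: print('red',sta[i],cen[i],np.round(ray(c,*cen[i],.029),4))
E
```

```text
[137 169  12  13  78] [0.6    0.2928] ang 139.3 [25.8 41.4]
[133 196  11  13  80] [0.5039 0.3042] ang 26.5 [27.3 41.7]
[168 196  14  11  75] [0.5096 0.1766] ang 68.9 [25.  41.8]
[164 223  13  12  77] [0.4142 0.1889] ang 127.2 [27.  40.8]
red [254 208   7   9  31] [257.29032258 211.77419355] [ 0.4789 -0.1108  0.029 ]
red [131 229   9  12  93] [134.94623656 234.4516129 ] [0.3918 0.3085 0.029 ]
red [299 242  19  25 155] [308.07741935 253.87741935] [ 0.3384 -0.2873  0.029 ]
```

```bash
ls -la pics | head -20
```

```text
total 3368
drwxr-xr-x 2 agent agent   4096 Dec  5 22:56 .
drwxr-xr-x 3 agent agent   4096 Dec  5 22:56 ..
-rw-r--r-- 1 agent agent 366691 Dec  5 22:56 sc.png
-rw-r--r-- 1 agent agent 590780 Dec  5 22:56 scene0.npz
-rw-r--r-- 1 agent agent 346497 Dec  5 22:56 scene0.png
-rw-r--r-- 1 agent agent 245855 Dec  5 22:56 tc.png
-rw-r--r-- 1 agent agent 193645 Dec  5 22:56 tm.png
-rw-r--r-- 1 agent agent 590780 Dec  5 22:56 top0.npz
-rw-r--r-- 1 agent agent 274231 Dec  5 22:56 top0.png
-rw-r--r-- 1 agent agent 590780 Dec  5 22:56 wrist0.npz
-rw-r--r-- 1 agent agent 221035 Dec  5 22:56 wrist0.png
```

View pics/tc.png

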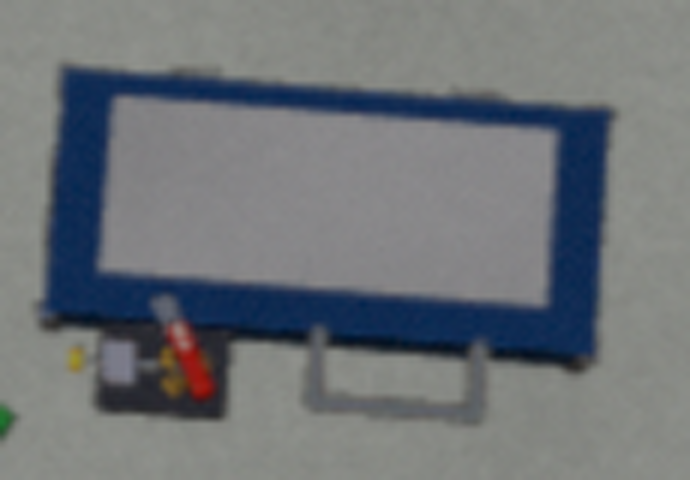

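View pics/sc.png

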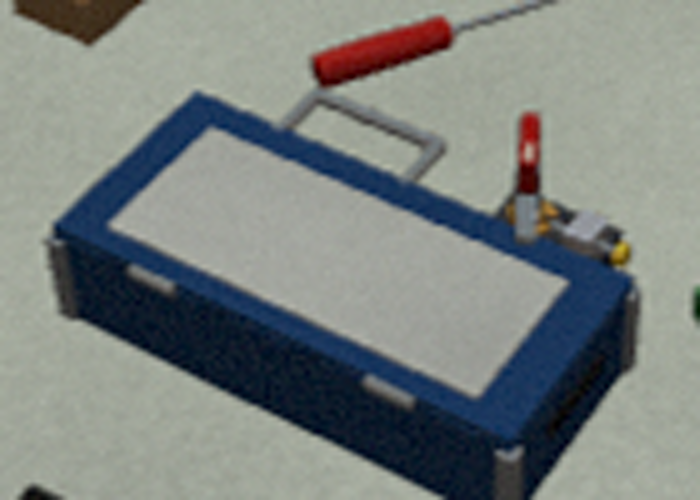

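View pics/tm.png

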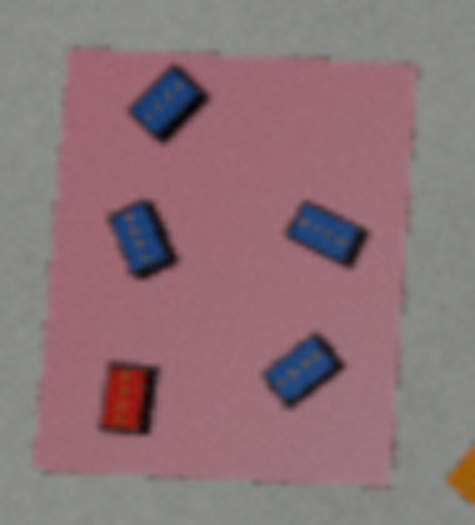

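```bash
python3 - <<'E'
from h import *
c=dict(np.load('pics/top0.npz'));s=dict(np.load('pics/scene0.npz'))
f=lambda p:(p[0]/6+225-.42,p[1]/6+150-.42)
g=lambda p:(p[0]/5+155-.4,p[1]/5+150-.4)
# corners: +x+y, +x-y, -x+y, -x-y
P=np.array([ray(c,*f(p),.078) for p in[(63,68),(610,110),(47,312),(596,355)]]);print(np.round(P,4))
S=np.array([ray(s,*g(p),.078) for p in[(490,445),(55,230),(632,280),(198,95)]]);print('scene',np.round(S,4))
for Q in(P,S):
    ctr=Q.mean(0);yv=(Q[0]+Q[2]-Q[1]-Q[3])/2;xv=(Q[0]+Q[1]-Q[2]-Q[3])/2
    print(ctr,np.linalg.norm(yv),np.linalg.norm(xv),'yaw from y',np.degrees(np.arctan2(-yv[0],yv[1])),'from x',np.degrees(np.arctan2(xv[1],xv[0])))
print('bar top', ray(c,*f((394,405)),.079),'scene',ray(s,*g((382,118)),.079))
print('knob top',ray(c,*f((187,358)),.126),'scene',ray(s,*g((529,140)),.115))
E
```

```text
[[ 0.6463 -0.0318  0.078 ]
 [ 0.6286 -0.341   0.078 ]
 [ 0.5074 -0.0265  0.078 ]
 [ 0.4897 -0.3333  0.078 ]]
scene [[ 0.6551 -0.0369  0.078 ]
 [ 0.6326 -0.3317  0.078 ]
 [ 0.5118 -0.0207  0.078 ]
 [ 0.4947 -0.3246  0.078 ]]
[ 0.567994   -0.18314279  0.078     ] 0.3084788300228883 0.1390720175712163 yaw from y -3.2878776199456907 from x -2.655340795920645
[ 0.57353725 -0.17847912  0.078     ] 0.2999580502214204 0.14107222100574737 yaw from y -3.777826337087402 from x -4.726683925089119
bar top [ 0.45933106 -0.22097002  0.079     ] scene [ 0.46027831 -0.21292193  0.079     ]
knob top [ 0.47891231 -0.1054167   0.126     ] scene [ 0.47101115 -0.10758582  0.115     ]
```

Top view: case centre (0.569,-0.182), yaw -3.3°, and its size comes out as 308x139. The predicted knob (0.479,-0.107) and bar (0.459,-0.221) agree with what I measured. The knob reads about 1.1 rad. I'll move there and look with the wrist camera.

```bash
python3 -m inch '{"dp":[[0,-10,8],[0,-18,15],[1.4,-24.2,19.3],[1.4,-24.2,19.3],[1.4,-24.2,19.3],[1.4,-24.2,19.3],[1.4,-24.2,19.3],[1.4,-24.2,19.3],[1.4,-24.2,19.3],[1.4,-24.2,19.3],[1.4,-24.2,19.3],[1.4,-24.2,19.3],[1.4,-24.2,19.3]],"yaw":[0,0,0,0,0,0,0,0,0,0,0,0,0]}' && python3 -m inch '{"dp":[[1.4,-24.2,19.3],[1.4,-24.2,19.3],[1.4,-24.2,19.3],[1.4,-24.2,19.3],[1.4,-24.2,19.3],[1.4,-24.2,19.3],[1.4,-24.2,19.3],[1.4,-24.2,19.3],[1.4,-24.2,19.3],[1.4,-24.2,19.3],[1.4,-24.2,19.3],[0,-18,15],[0,-10,8],[0,-2,2],[0,0,0],[0,0,0]],"yaw":[0,0,0,0,0,0,0,0,0,0,0,0,0,0,0,0]}' && python3 -m inch '{"dp":[[0,0,0],[0,0,0],[0,0,0],[0,0,0],[0,0,0],[0,0,0],[0,0,0],[0,0,0],[0,0,0],[0,0,0],[0,0,0],[0,0,0],[0,0,0],[0,0,0],[0,0,0],[0,0,0],[0,0,0],[0,0,0],[0,0,0],[0,0,0]],"yaw":[6.8,6.8,6.8,6.8,6.8,6.8,6.8,6.8,6.8,6.8,6.8,6.8,6.8,6.8,6.8,6.8,6.8,6.8,6.8,6.8]}' 40; cat >> h.py <<'E'
def to(x=None,y=None,z=None,A=None,s=None):
    """world target -> tool-frame shift mm with present axes, then yaw"""
    s=s or bot.read_state();p=np.array(s['position']);R=np.array(s['tcp_rot'])
    t=np.array([p[0] if x is None else x,p[1] if y is None else y,p[2] if z is None else z])
    d=R.T@(t-p)*1000
    A0=np.degrees(np.arctan2(R[1,1],R[0,1]))
    print('A now %.1f'%A0,'shift',np.round(d,1),'yaw',None if A is None else round((A0-A+180)%360-180,1))
E
python3 - <<'E'
from h import *
st();snap('wrist','w1');to(.479,-.107,.108,-67)
E
```

```text
time_s: 1.23
position: [0.334, 0.2294, 0.2181]
tcp_rot: [[0.0, 0.34, 0.94], [0.0, 0.94, -0.34], [-1.0, 0.0, 0.0]]
force: [-0.2, -0.5, -0.3]
opening: 1.001
time_s: 2.57
position: [0.4551, -0.1272, 0.2025]
tcp_rot: [[-0.002, 0.34, 0.94], [0.001, 0.94, -0.34], [-1.0, 0.001, -0.002]]
force: [0.0, 1.0, -0.4]
opening: 1.0
time_s: 4.23
position: [0.4551, -0.1264, 0.2028]
tcp_rot: [[-0.001, 0.405, -0.915], [0.001, -0.915, -0.405], [-1.0, -0.001, 0.001]]
force: [0.2, -0.5, 0.0]
opening: 0.463
t 4.2333 p [ 0.4551 -0.1264  0.2028] f [ 0.2 -0.5  0. ] op 0.4633884639765606 
R [[-0.001, 0.405, -0.915], [0.001, -0.915, -0.405], [-1.0, -0.001, 0.001]] j [-29.1  21.2 105.3   0.   53.5  37. ]
A now -66.4 shift [ 94.8  -8.2 -29.7] yaw 0.6
```

View pics/w1.png

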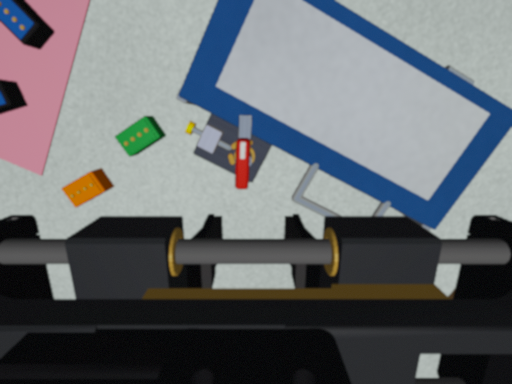

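Wrist view: the red grip bar runs from (243,137) to (241,188), with the tongue tip at (245,118) over the lid. The follower tail is at (190,128).

```bash
python3 - <<'E'
from h import *
c=dict(np.load('pics/w1.npz'));im=c['color']
cv2.imwrite('pics/w1c.png',cv2.resize(im[100:220,170:420,::-1],None,fx=3.2,fy=3.2,interpolation=cv2.INTER_CUBIC))
hsv=cv2.cvtColor(im,cv2.COLOR_RGB2HSV)
red=((hsv[:,:,0]<8)|(hsv[:,:,0]>174))&(hsv[:,:,1]>150)&(hsv[:,:,2]>60)
red[:,:200]=0;red[:100]=0;red[210:]=0
v,u=np.nonzero(red);print(u.min(),u.max(),v.min(),v.max())
r=cv2.minAreaRect(np.c_[u,v].astype(np.float32));print(r)
bx=cv2.boxPoints(r);print(np.round([ray(c,*q,.126)[:2] for q in bx],4))
tip=ray(c,245,117,.084);print('tip',tip, 'ends',ray(c,243,140,.126),ray(c,241.5,188,.126))
E
```

```text
235 249 139 187
((241.9367218017578, 163.0181884765625), (13.44666576385498, 48.33306121826172), 2.38594388961792)
[[ 0.4583 -0.1059]
 [ 0.4976 -0.0912]
 [ 0.5017 -0.1017]
 [ 0.4626 -0.1169]]
tip [ 0.51607691 -0.08979858  0.084     ] ends [ 0.49880138 -0.09682617  0.126     ] [ 0.45996624 -0.1121461   0.126     ]
```

View pics/w1c.png

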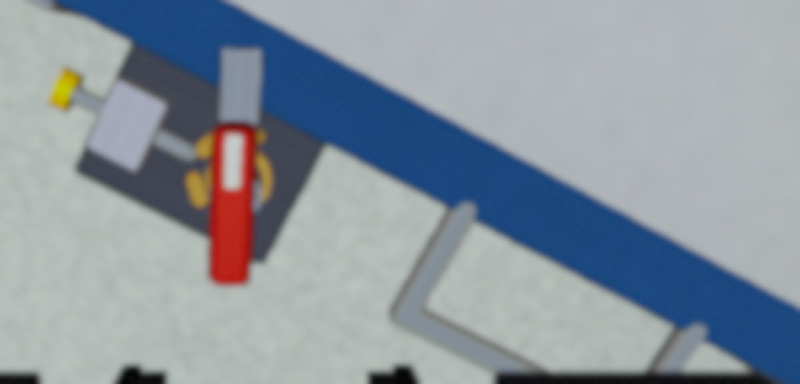

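```bash
python3 -m inch '{"dp":[[0,-3.2,-10.5],[0,-3.2,-10.5],[0,-3.1,-10.4],[10,0,0],[15,0,0],[15,0,0],[15,0,0],[15,0,0],[12,0,0],[8,0,0],[4,0,0],[1,0,0],[0,0,0],[0,0,0]],"yaw":[0,0,0,2.3,0,0,0,0,0,0,0,0,0,0]}' 40 && python3 - <<'E'
from h import *
st();to(.480,-.105,.108,-68.7);snap('wrist','w2')
E
python3 -m inch '{"dp":[[0,0,0],[0,0,0],[0,0,0],[0,0,0],[0,0,0],[0,0,0],[0,0,0],[0,0,0],[0,0,0],[0,0,0]],"yaw":[0,0,0,0,0,0,0,0,0,0]}' 0
```

```text
time_s: 5.45
position: [0.4814, -0.1071, 0.1082]
tcp_rot: [[0.001, 0.371, -0.928], [-0.0, -0.928, -0.371], [-1.0, 0.001, -0.001]]
force: [0.4, -0.0, 0.4]
opening: 0.464
t 5.45 p [ 0.4814 -0.1071  0.1082] f [ 0.4 -0.   0.4] op 0.4636947601488474 
R [[0.001, 0.371, -0.928], [-0.0, -0.928, -0.371], [-1.0, 0.001, -0.001]] j [-25.6  31.9 107.3   0.   40.8  42.6]
A now -68.2 shift [ 0.2 -2.5  0.5] yaw 0.5
time_s: 6.33
position: [0.4799, -0.1051, 0.1078]
tcp_rot: [[-0.002, 0.369, -0.929], [0.004, -0.929, -0.369], [-1.0, -0.004, 0.001]]
force: [-0.6, 4.5, 2.6]
opening: 0.158
```

View pics/w2.png

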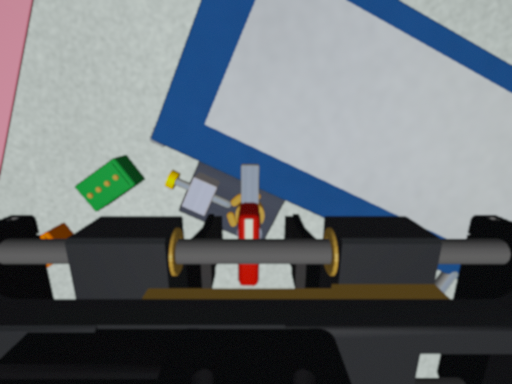

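The grip closed on the knob bar at an opening of about 13 mm, and the tool was drawn to (0.480,-0.105). Now to turn it anticlockwise.

```bash
python3 -m inch '{"dp":[[0,-2,0],[0,0,0],[0,0,0],[0,0,0],[0,0,0],[0,0,0],[0,0,0],[0,0,0],[0,0,0],[0,0,0],[0,0,0],[0,0,0],[0,0,0],[0,0,0],[0,0,0],[0,0,0],[0,0,0],[0,0,0]],"yaw":[0,-2,-4,-4,-4,-4,-4,-4,-4,-4,-4,-4,-4,-4,-4,-4,0,0]}' && python3 - <<'E'
from h import *
s=st();print(s['moment']);snap('wrist','w3');snap('top','t3');to(.48,-.105,.108)
E
```

```text
time_s: 7.83
position: [0.4794, -0.1046, 0.1078]
tcp_rot: [[-0.001, 0.984, -0.179], [0.001, -0.179, -0.984], [-1.0, -0.002, -0.001]]
force: [-1.4, 2.4, 4.2]
opening: 0.154
t 7.8333 p [ 0.4794 -0.1046  0.1078] f [-1.4  2.4  4.2] op 0.15381259371825298 
R [[-0.001, 0.984, -0.179], [0.001, -0.179, -0.984], [-1.0, -0.002, -0.001]] j [-25.4  31.8 107.6   0.   40.7 -15.1]
[ 0.52226999  0.33561216 -0.01423109]
A now -10.3 shift [-0.2  0.6  0.3] yaw None
```

View pics/w3.png

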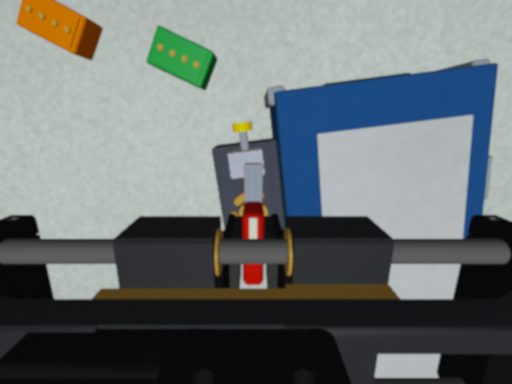

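The tongue now points clear of the lid at about 0.12 rad. Next: release, rise, and go to the bar.

```bash
python3 -m inch '{"dp":[[0,0,0],[0,0,0],[0,0,0],[0,0,0],[0,0,0],[-10,0,0],[-20,0,0],[-20,0,0],[-20,0,0],[-15,0,0],[-5,0,0]],"yaw":[0,0,0,0,0,0,0,0,0,-3.5,-3.5]}' 36 && python3 -m inch '{"dp":[[0,-2.7,19.3],[0,-2.2,19.6],[0,-2.2,19.6],[0,-2.2,19.6],[0,-2.2,19.6],[0,-2.2,19.6],[10,0,0],[20,0,0],[20,0,0],[10,0,0],[0,0,0],[0,0,0]],"yaw":[0,0,0,0,0,0,0,0,0,0,0,0]}' 25 && python3 - <<'E'
from h import *
st();snap('wrist','w4');to(.459,-.221,.066,-3.3)
E
```

```text
time_s: 8.85
position: [0.4816, -0.1061, 0.2001]
tcp_rot: [[0.005, 0.999, -0.053], [-0.003, -0.053, -0.999], [-1.0, 0.005, 0.002]]
force: [0.1, -0.4, -0.2]
opening: 0.413
time_s: 9.85
position: [0.4598, -0.2216, 0.1375]
tcp_rot: [[-0.001, 0.998, -0.056], [0.0, -0.056, -0.998], [-1.0, -0.001, -0.0]]
force: [0.0, -0.2, -0.1]
opening: 0.287
t 9.85 p [ 0.4598 -0.2216  0.1375] f [ 0.  -0.2 -0.1] op 0.28667071022339075 
R [[-0.001, 0.998, -0.056], [0.0, -0.056, -0.998], [-1.0, -0.001, -0.0]] j [-38.3  29.8 103.6  -0.   46.6 -35.1]
A now -3.2 shift [72.1 -1.3 -0.8] yaw 0.1
```

View pics/w4.png

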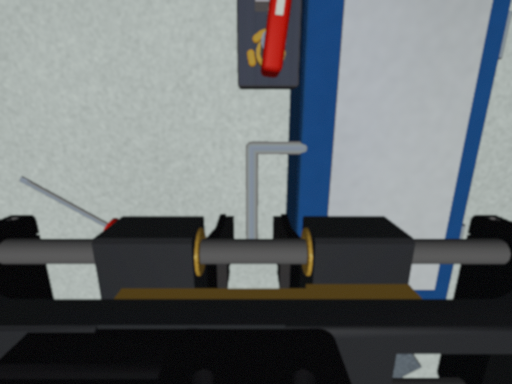

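```bash
python3 - <<'E'
from h import *
c=dict(np.load('pics/w4.npz'));print(ray(c,252,190,.074),ray(c,252,150,.074))
E
python3 -m inch '{"dp":[[10,-1,0],[18,0,0],[18,0,0],[14,0,0],[8,0,0],[4,0,0],[0,0,0],[0,0,0]],"yaw":[0,0,0,0,0,0,0,0]}' 25 && python3 -m inch '{"dp":[[0,0,0],[0,0,0],[0,0,0],[0,0,0],[0,0,0],[0,0,0],[0,0,0]],"yaw":[0,0,0,0,0,0,0]}' 0; python3 - <<'E'
from h import *
st();to(.459,-.221,.066,-3.3)
E
```

```text
[ 0.45928321 -0.20868326  0.074     ] [ 0.46116104 -0.17561388  0.074     ]
time_s: 10.57
position: [0.4594, -0.2219, 0.0664]
tcp_rot: [[0.001, 0.998, -0.056], [-0.001, -0.056, -0.998], [-1.0, 0.001, 0.001]]
force: [-0.9, -0.1, -0.3]
opening: 0.287
time_s: 11.15
position: [0.4585, -0.2216, 0.0662]
tcp_rot: [[-0.0, 0.998, -0.056], [-0.0, -0.056, -0.998], [-1.0, -0.0, 0.0]]
force: [-2.8, -1.9, 6.0]
opening: 0.105
t 11.15 p [ 0.4585 -0.2216  0.0662] f [-2.8 -1.9  6. ] op 0.10479677777331278 
R [[-0.0, 0.998, -0.056], [-0.0, -0.056, -0.998], [-1.0, -0.0, 0.0]] j [-38.4  37.1 106.2  -0.   36.7 -35.1]
A now -3.2 shift [ 0.2  0.5 -0.7] yaw 0.1
```

The bar is gripped at an opening of about 9 mm. I'll lift along the arc, first half.

```bash
python3 -m inch '{"dp":[[-5,0.3,0],[-10.5,0.7,0],[-15.4,2.4,0],[-15.1,3.7,0],[-14.7,5,0],[-14.2,6.3,0],[-13.6,7.5,0],[-12.9,8.6,0],[-12.1,9.7,0],[0,0,0],[0,0,0]],"yaw":[0,0,0,0,0,0,0,0,0,0,0]}' ; python3 - <<'E'
from h import *
st();snap('scene','s5')
th=np.radians(45);ex=np.array([np.cos(np.radians(-3.3)),np.sin(np.radians(-3.3))])
s=bot.read_state();p=np.array(s['position']);h=np.array([.569,-.182])
cx=(p[:2]-h)@ex;print('cx',cx,'z',p[2]+.008,'theta',np.degrees(np.arctan2(p[2]+.008-.07,.07-cx)),'r',np.hypot(p[2]-.062,.07-cx))
E
```

```text
time_s: 12.07
position: [0.5003, -0.224, 0.1802]
tcp_rot: [[-0.006, 0.999, -0.054], [-0.001, -0.054, -0.999], [-1.0, -0.006, 0.001]]
force: [-8.7, -2.7, 4.6]
opening: 0.101
t 12.0667 p [ 0.5003 -0.224   0.1802] f [-8.7 -2.7  4.6] op 0.10125209188782551 
R [[-0.006, 0.999, -0.054], [-0.001, -0.054, -0.999], [-1.0, -0.006, 0.001]] j [-35.7  28.5  96.1  -0.3  55.7 -32.4]
cx -0.06646172790017583 z 0.1877369963055845 theta 40.787099468185716 r 0.1802326371126019
```

View pics/s5.png

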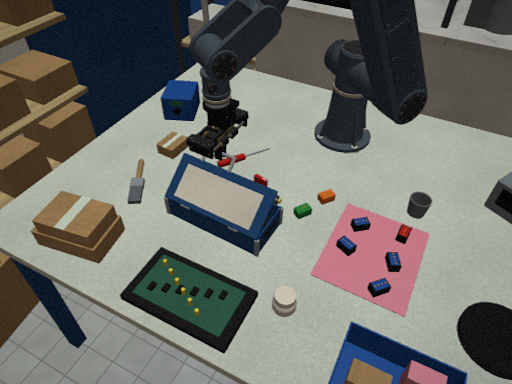

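The scene view shows the lid at about 40° with the bar still held. On to the stop.

```bash
python3 -m inch '{"dp":[[-11.2,11.3,0],[-10,12.2,0],[-9,12.8,0],[-7.8,13.3,0],[-6.7,13.9,0],[-5.5,14.5,0],[-4.2,14.9,0],[-3,15.2,0],[-1.7,15.4,0],[-0.3,15.5,0],[0.5,7.8,0],[0.7,7.7,0],[1.2,7.7,0],[1.2,7.6,0],[0,0,0],[0,0,0]],"yaw":[0,0,0,0,0,0,0,0,0,0,0,0,0,0,0,0]}' ; python3 - <<'E'
from h import *
st();snap('scene','s6')
th=np.radians(45);ex=np.array([np.cos(np.radians(-3.3)),np.sin(np.radians(-3.3))])
s=bot.read_state();p=np.array(s['position']);h=np.array([.569,-.182])
cx=(p[:2]-h)@ex;print('cx',cx,'z',p[2]+.008,'theta',np.degrees(np.arctan2(p[2]+.008-.07,.07-cx)),'r',np.hypot(p[2]-.062,.07-cx))
E
```

```text
time_s: 13.45
position: [0.6717, -0.2341, 0.2357]
tcp_rot: [[-0.002, 0.998, -0.056], [-0.001, -0.056, -0.998], [-1.0, -0.002, 0.001]]
force: [-3.0, -2.0, 6.2]
opening: 0.105
t 13.45 p [ 0.6717 -0.2341  0.2357] f [-3.  -2.   6.2] op 0.10521524669743948 
R [[-0.002, 0.998, -0.056], [-0.001, -0.056, -0.998], [-1.0, -0.002, 0.001]] j [-28.1  37.1  68.   -0.1  74.9 -24.9]
cx 0.10556610548355004 z 0.24369599619664895 theta 101.57196506419801 r 0.1772998786068769
```

View pics/s6.png

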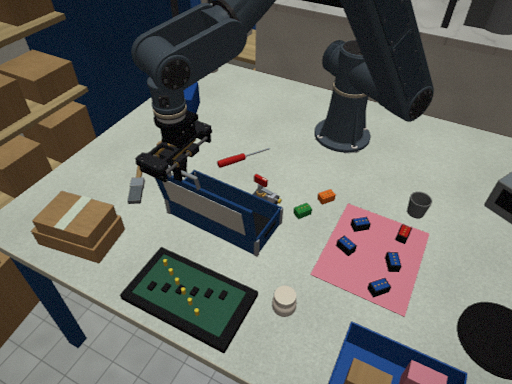

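The lid reads 1.75 rad (bar measured at 101.6°, less the 1.3° offset). I'll release, rise, and go to look over the mat.

```bash
python3 -m inch '{"dp":[[0,0,0],[0,0,0],[0,0,0],[0,0,0],[-4,0,0],[-10,0,0],[-20,0,0],[-25,0,0],[-25,0,0],[-16,0,0],[-6,0,0],[0,0,0]],"yaw":[0,0,0,0,0,0,0,0,0,0,0,0]}' 34 && python3 - <<'E'
from h import *
st();snap('scene','s7')
E
python3 -m inch '{"dp":[[0,-2,-15],[0,-3.7,-29.5],[0,-3.7,-29.5],[0,-3.7,-29.5],[0,-3.7,-29.5],[0,-3.7,-29.5],[0,-3.7,-29.5],[0,-3.7,-29.5],[0,-3.7,-29.5],[0,-3.7,-29.5],[0,-3.7,-29.5],[0,-3.7,-29.5],[0,-3.7,-29.5],[0,-3.7,-29.5],[0,-3.7,-29.5],[0,-3.7,-29.5],[0,-2,-15],[0,0,0]],"yaw":[0,0,0,0,0,0,0,0,0,0,0,0,0,0,0,0,0,0]}' 60 && python3 -m inch '{"dp":[[0,0,0],[0,0,0],[0,0,0],[0,0,0],[0,0,0],[0,0,0],[0,0,0],[0,0,0],[0,0,0],[0,0,0],[0,0,0],[0,0,0],[0,0,0],[0,0,0]],"yaw":[-6.9,-6.9,-6.9,-6.9,-6.9,-6.9,-6.9,-6.9,-6.9,-6.9,-6.9,-6.9,-6.9,0]}' && python3 - <<'E'
from h import *
st();snap('wrist','w8');snap('top','t8')
E
```

```text
time_s: 14.5
position: [0.6734, -0.2339, 0.3442]
tcp_rot: [[0.005, 0.998, -0.056], [-0.002, -0.056, -0.998], [-1.0, 0.005, 0.002]]
force: [-0.7, -1.1, -0.2]
opening: 0.387
t 14.5 p [ 0.6734 -0.2339  0.3442] f [-0.7 -1.1 -0.2] op 0.3874838164023074 
R [[0.005, 0.998, -0.056], [-0.002, -0.056, -0.998], [-1.0, 0.005, 0.002]] j [-28.1  32.5  60.    0.   87.2 -24.9]
time_s: 16.05
position: [0.6376, 0.2455, 0.3392]
tcp_rot: [[-0.004, 0.999, -0.051], [0.001, -0.051, -0.999], [-1.0, -0.004, -0.001]]
force: [-0.4, -0.2, 0.3]
opening: 0.689
time_s: 17.22
position: [0.6394, 0.2398, 0.3401]
tcp_rot: [[-0.002, 0.061, 0.998], [-0.001, 0.998, -0.061], [-1.0, -0.001, -0.002]]
force: [-0.4, -0.6, 0.4]
opening: 0.691
t 17.2167 p [0.6394 0.2398 0.3401] f [-0.4 -0.6  0.4] op 0.6907515627768906 
R [[-0.002, 0.061, 0.998], [-0.001, 0.998, -0.061], [-1.0, -0.001, -0.002]] j [ 11.2  30.1  65.1  -0.1  85.  -75.3]
```

View pics/w8.png

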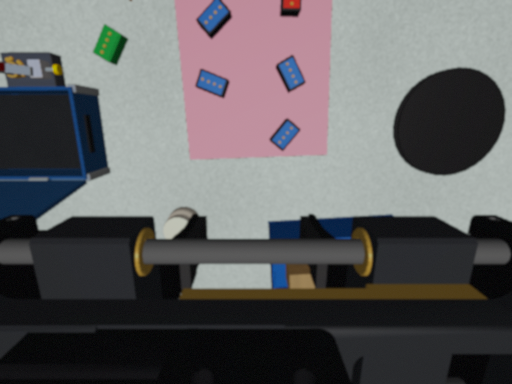

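View pics/t8.png

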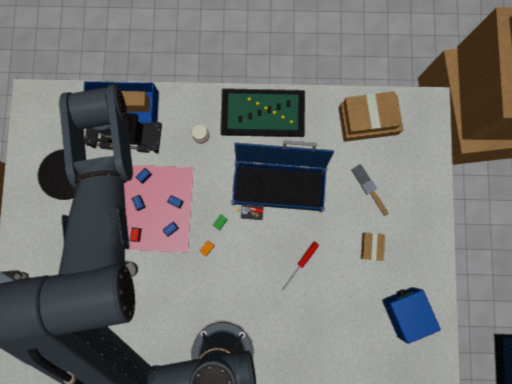

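The wrist view shows all four blue modules at (213,17), (212,83), (291,73) and (285,134), with the lid standing open in the top view. I'll measure all of them from both views.

```bash
cat >> h.py <<'E'
def mods(c,z=.029,xr=(.3,.72),yr=(.08,.42)):
    im=c['color'];hsv=cv2.cvtColor(im,cv2.COLOR_RGB2HSV)
    m=((hsv[:,:,0]>100)&(hsv[:,:,0]<130)&(hsv[:,:,1]>120)&(hsv[:,:,2]>70)).astype(np.uint8)
    m=cv2.morphologyEx(m,cv2.MORPH_CLOSE,np.ones((3,3),np.uint8))
    n,l,sta,cen=cv2.connectedComponentsWithStats(m)
    for i in range(1,n):
        if sta[i,4]<30: continue
        w0=ray(c,*cen[i],z)
        if not(xr[0]<w0[0]<xr[1] and yr[0]<w0[1]<yr[1]):continue
        pts=np.argwhere(l==i)[:,::-1]
        w=np.array([ray(c,u,v,z) for u,v in pts])[:,:2]
        (cx,cy),(a,b),an=cv2.minAreaRect((w*1000).astype(np.float32))
        d=w-w.mean(0);ev,V=np.linalg.eigh(d.T@d/len(d));ang=np.degrees(np.arctan2(V[1,1],V[0,1]))%180
        print('px',np.round(cen[i]),'mean',np.round(w.mean(0),4),'rectc',np.round([cx/1000,cy/1000],4),'ang',round(ang,1),'size',np.round(np.sqrt(ev*12)*1000,1),np.round([a,b],1))
E
python3 - <<'E'
from h import *
for n in('w8','t8','t3','scene0'):print(n);mods(dict(np.load(f'pics/{n}.npz')))
E
```

```text
w8
px [213.  15.] mean [0.4154 0.1928] rectc [0.4153 0.1927] ang 128.8 size [26.9 42.6] [25.8 42.6]
px [290.  73.] mean [0.5039 0.3083] rectc [0.5042 0.3084] ang 24.7 size [27.4 42.1] [42.1 26. ]
px [211.  83.] mean [0.5107 0.1806] rectc [0.5107 0.1806] ang 65.1 size [26.7 42.2] [42.5 25.3]
px [285. 134.] mean [0.5993 0.2959] rectc [0.5996 0.2959] ang 137.3 size [27.2 41.6] [25.6 41.5]
t8
px [143. 175.] mean [0.6004 0.2926] rectc [0.6004 0.2926] ang 134.8 size [24.9 40.8] [22.8 39.4]
px [138. 202.] mean [0.5038 0.3055] rectc [0.5038 0.3056] ang 25.2 size [24.2 41. ] [41.3 23.6]
px [175. 201.] mean [0.5099 0.1773] rectc [0.5104 0.1774] ang 65.2 size [24.  41.2] [41.  23.2]
px [170. 229.] mean [0.4145 0.1893] rectc [0.4144 0.1892] ang 129.1 size [25.3 40.1] [25.1 40.3]
t3
px [143. 175.] mean [0.6003 0.2929] rectc [0.6004 0.2926] ang 136.5 size [24.7 40.3] [22.8 39.4]
px [137. 200.] mean [0.5112 0.3095] rectc [0.5102 0.3083] ang 162.4 size [22.7 26.2] [26.9 23.1]
px [175. 201.] mean [0.5101 0.1773] rectc [0.5104 0.1774] ang 64.5 size [24.3 41. ] [41.  23.2]
scene0
px [361. 221.] mean [0.4149 0.1932] rectc [0.4146 0.1934] ang 126.4 size [23.2 39.9] [22.8 40.2]
px [346. 242.] mean [0.5099 0.1804] rectc [0.5098 0.1804] ang 64.4 size [23.9 39.9] [39.3 23.7]
px [394. 259.] mean [0.5032 0.3095] rectc [0.5031 0.3094] ang 23.7 size [24.4 38.8] [36.5 24. ]
px [380. 284.] mean [0.5994 0.2972] rectc [0.5993 0.2974] ang 137.7 size [24.1 41.3] [23.6 41. ]
```

```bash
python3 -m inch '{"dp":[[0,13.2,-10.7],[0,20,-16.2],[0,20,-16.3],[20,0,0],[30,0,0],[30,0,0],[30,0,0],[30,0,0],[30,0,0],[30,0,0],[30,0,0],[20,0,0],[10,0,0],[0,0,0],[0,0,0]],"yaw":[0,0,0,6.5,6.5,6.5,6.5,6.5,6.7,0,0,0,0,0,0]}' 60 && python3 - <<'E'
from h import *
st();to(.5995,.2955,.017,47.3);mods(snap('wrist','w9'))
E
```

```text
time_s: 18.57
position: [0.5998, 0.2978, 0.0813]
tcp_rot: [[0.0, 0.679, 0.734], [0.0, 0.734, -0.679], [-1.0, 0.0, -0.0]]
force: [0.8, -0.2, 0.1]
opening: 0.692
t 18.5667 p [0.5998 0.2978 0.0813] f [ 0.8 -0.2  0.1] op 0.6918451013899127 
R [[0.0, 0.679, 0.734], [0.0, 0.734, -0.679], [-1.0, 0.0, -0.0]] j [ 16.9  44.   81.6   0.   54.3 -30.4]
A now 47.2 shift [64.3 -1.9  1.3] yaw -0.1
px [173. 107.] mean [0.503  0.3087] rectc [0.5033 0.3087] ang 25.1 size [26.9 42.1] [41.9 25.8]
px [251. 210.] mean [0.6001 0.2963] rectc [0.6004 0.2958] ang 138.2 size [27.3 42.8] [25.6 42. ]
px [ 66. 216.] mean [0.5022 0.183 ] rectc [0.5027 0.1825] ang 65.3 size [ 8.4 44.6] [41.7  9.9]
```

View pics/w9.png

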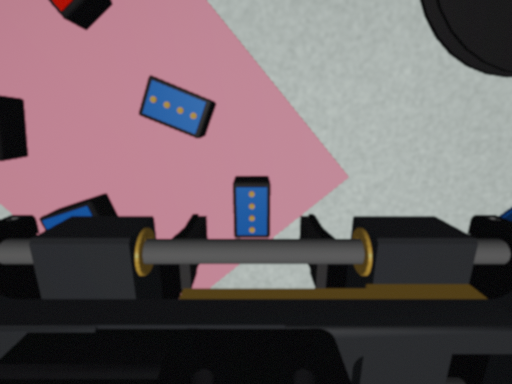

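The module is centred between the open fingers at (251,210). Descend and grip.

```bash
python3 -m inch '{"dp":[[12,-1,0],[18,0,0],[18,0,0],[10,0,0],[5,0,0],[1,0,0],[0,0,0],[0,0,0]],"yaw":[0,0,0,0,0,0,0,0]}' 60 && python3 -m inch '{"dp":[[0,0,0],[0,0,0],[0,0,0],[0,0,0],[0,0,0],[0,0,0],[0,0,0],[-5,0,0],[-15,0,0],[-25,0,0],[-25,0,0],[-25,0,0],[-25,0,0],[-15,0,0],[-5,0,0]],"yaw":[0,0,0,0,0,0,0,0,0,0,0,0,0,0,0]}' 0; python3 - <<'E'
from h import *
s=st();c=np.radians(-3.3);R=np.array([[np.cos(c),-np.sin(c)],[np.sin(c),np.cos(c)]])
for y in(-.105,-.035,.035,.105):print(np.array([.569,-.182])+R@[0,y])
snap('wrist','w10')
E
```

```text
time_s: 19.28
position: [0.6, 0.2968, 0.018]
tcp_rot: [[0.002, 0.679, 0.735], [0.001, 0.735, -0.679], [-1.0, 0.002, 0.001]]
force: [-0.1, 0.6, 0.5]
opening: 0.694
time_s: 20.53
position: [0.6011, 0.2973, 0.1618]
tcp_rot: [[0.007, 0.678, 0.735], [0.002, 0.735, -0.678], [-1.0, 0.006, 0.004]]
force: [-0.2, 0.2, -1.4]
opening: 0.34
t 20.5333 p [0.6011 0.2973 0.1618] f [-0.2  0.2 -1.4] op 0.3400800332475404 
R [[0.007, 0.678, 0.735], [0.002, 0.735, -0.678], [-1.0, 0.006, 0.004]] j [ 16.8  38.1  79.1   0.   62.4 -30.5]
[ 0.56295578 -0.28682589]
[ 0.56698526 -0.21694196]
[ 0.57101474 -0.14705804]
[ 0.57504422 -0.07717411]
```

View pics/w10.png

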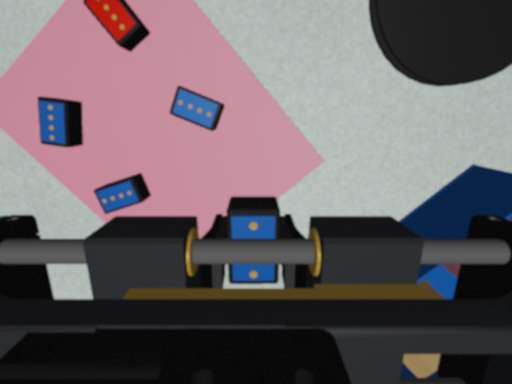

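Module held at about 29.6 mm. Carry it to slot 1 (case y -0.105).

```bash
python3 -m inch '{"dp":[[0,0,0],[0,0,0],[0,0,0],[0,0,0],[0,0,0],[0,0,0],[0,-10,0],[0,-20,-0.3],[0,-27,-0.3],[0,-27,-0.3],[0,-27,-0.3],[0,-27,-0.3],[0,-27,-0.3],[0,-27,-0.3],[0,-27,-0.3],[0,-27,-0.3],[0,-27,-0.3],[0,-27,-0.3],[0,-27,-0.3]],"yaw":[-6.6,-6.6,-6.6,-6.6,-6.6,-6.5,0,0,0,0,0,0,0,0,0,0,0,0,0]}' && python3 -m inch '{"dp":[[0,-27,-0.3],[0,-27,-0.3],[0,-27,-0.3],[0,-27,-0.3],[0,-27,-0.3],[0,-27,-0.3],[0,-27,-0.3],[0,-27,-0.3],[0,-20,0],[0,-15,0],[0,-7,0],[0,0,0],[0,0,0]],"yaw":[0,0,0,0,0,0,0,0,0,0,0,0,0]}'; python3 - <<'E'
from h import *
st();to(.563,-.287,.021,86.7);snap('wrist','w11');snap('scene','s11')
E
```

```text
time_s: 22.17
position: [0.5758, -0.0314, 0.1564]
tcp_rot: [[-0.002, 0.06, 0.998], [0.0, 0.998, -0.06], [-1.0, 0.0, -0.002]]
force: [-0.1, 0.7, -0.9]
opening: 0.34
time_s: 23.25
position: [0.5597, -0.2864, 0.1566]
tcp_rot: [[-0.001, 0.058, 0.998], [0.002, 0.998, -0.058], [-1.0, 0.001, -0.001]]
force: [-0.3, 0.6, -0.7]
opening: 0.341
t 23.25 p [ 0.5597 -0.2864  0.1566] f [-0.3  0.6 -0.7] op 0.34101084199988996 
R [[-0.001, 0.058, 0.998], [0.002, 0.998, -0.058], [-1.0, 0.001, -0.001]] j [ -37.3   35.7   85.5    0.    58.9 -124. ]
A now 86.7 shift [135.6  -0.6   3.5] yaw 0.0
```

View pics/w11.png

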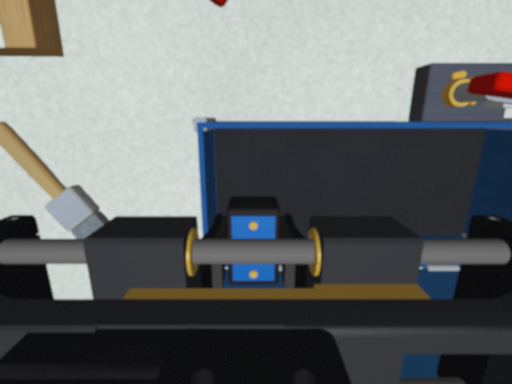

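View pics/s11.png

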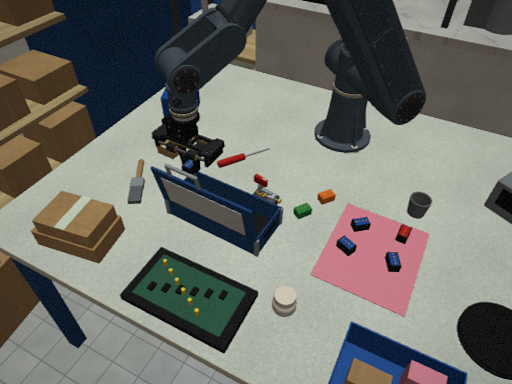

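```bash
python3 -m inch '{"dp":[[12,0,3],[20,0,0],[25,0,0],[25,0,0],[20,0,0],[15,0,0],[10,0,0],[5,0,0],[3,0,0],[0,0,0],[0,0,0]],"yaw":[0,0,0,0,0,0,0,0,0,0,0]}'; python3 - <<'E'
from h import *
st()
E
```

```text
time_s: 24.27
position: [0.5639, -0.2875, 0.0228]
tcp_rot: [[0.001, 0.056, 0.998], [-0.001, 0.998, -0.056], [-1.0, -0.001, 0.001]]
force: [0.4, 0.9, -1.3]
opening: 0.342
t 24.2667 p [ 0.5639 -0.2875  0.0228] f [ 0.4  0.9 -1.3] op 0.3415377852247064 
R [[0.001, 0.056, 0.998], [-0.001, 0.998, -0.056], [-1.0, -0.001, 0.001]] j [ -37.1   46.9   88.6    0.    44.5 -123.9]
```

```bash
python3 -m inch '{"dp":[[2,0,0],[0.5,0,0],[0,0,0],[0,0,0]],"yaw":[0,0,0,0]}' && python3 -m inch '{"dp":[[0,0,0],[0,0,0],[0,0,0],[-5,0,0],[-15,0,0],[-25,0,0],[-25,0,0],[-25,0,0],[-25,0,0],[-15,0,0],[-5,0,0]],"yaw":[0,0,0,0,0,0,0,0,0,0,0]}' 40; python3 - <<'E'
from h import *
st();snap('wrist','w12')
E
python3 -m inch '{"dp":[[0,10,-2],[0,20,-3.5],[0,27.2,-4.7],[0,27.2,-4.7],[0,27.2,-4.7],[0,27.2,-4.7],[0,27.2,-4.7],[0,27.2,-4.7],[0,27.2,-4.7],[0,27.2,-4.7],[0,27.2,-4.7],[0,27.2,-4.7],[0,27.2,-4.7],[0,27.2,-4.7],[0,27.2,-4.7],[0,27.2,-4.7],[0,27.2,-4.7],[0,20,-3.7],[0,4,-0.5]],"yaw":[0,0,0,0,0,0,0,0,0,0,0,0,0,0,0,0,0,0,0]}' 60 && python3 -m inch '{"dp":[[0,0,0],[0,0,0],[0,0,0],[0,0,0],[0,0,0],[0,0,0],[0,0,0],[10,0,0],[20,0,0],[20,0,0],[18,0,0],[5,0,0],[0,0,0],[0,0,0]],"yaw":[-6.9,-6.9,-6.9,-6.9,-6.9,-6.9,-6.9,-6.9,-6.9,-6.2,0,0,0,0]}' && python3 - <<'E'
from h import *
st();mods(snap('wrist','w13'));to(.5105,.179,.017,155)
E
```

```text
time_s: 24.6
position: [0.5634, -0.2875, 0.02]
tcp_rot: [[0.001, 0.056, 0.998], [-0.0, 0.998, -0.056], [-1.0, -0.0, 0.001]]
force: [0.6, 0.2, -1.4]
opening: 0.338
time_s: 25.52
position: [0.5648, -0.2884, 0.1633]
tcp_rot: [[0.005, 0.056, 0.998], [-0.004, 0.998, -0.056], [-1.0, -0.004, 0.005]]
force: [-0.4, 0.2, -0.1]
opening: 0.458
t 25.5167 p [ 0.5648 -0.2884  0.1633] f [-0.4  0.2 -0.1] op 0.4575002137404642 
R [[0.005, 0.056, 0.998], [-0.004, 0.998, -0.056], [-1.0, -0.004, 0.005]] j [ -37.1   35.5   84.7   -0.    59.5 -123.9]
time_s: 27.15
position: [0.5063, 0.1816, 0.1579]
tcp_rot: [[-0.005, 0.053, 0.999], [0.001, 0.999, -0.053], [-1.0, 0.0, -0.005]]
force: [-0.6, -0.4, 0.1]
opening: 0.693
time_s: 28.32
position: [0.5087, 0.1781, 0.0862]
tcp_rot: [[-0.001, -0.907, 0.422], [-0.0, 0.422, 0.907], [-1.0, 0.001, -0.001]]
force: [0.9, -0.9, -0.6]
opening: 0.69
t 28.3167 p [0.5087 0.1781 0.0862] f [ 0.9 -0.9 -0.6] op 0.6899862975978962 
R [[-0.001, -0.907, 0.422], [-0.0, 0.422, 0.907], [-1.0, 0.001, -0.001]] j [   7.4   36.4  101.3   -0.    42.3 -147.6]
px [368. 174.] mean [0.4145 0.193 ] rectc [0.4144 0.1934] ang 129.2 size [27.2 42.1] [25.8 42.1]
px [252. 209.] mean [0.5104 0.1807] rectc [0.5107 0.1811] ang 65.5 size [27.4 42.5] [41.7 26. ]
A now 155.0 shift [69.8 -0.7  1.1] yaw 0.0
```

View pics/w12.png

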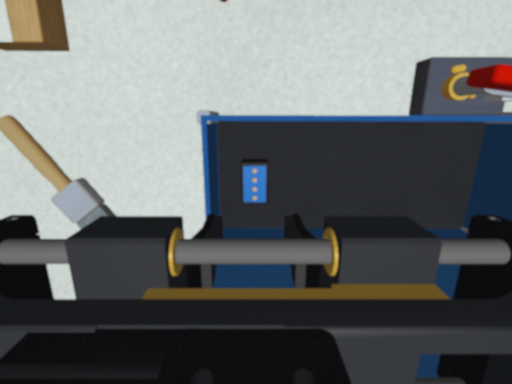

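View pics/w13.png

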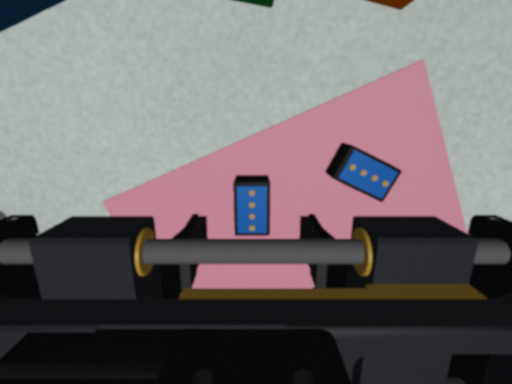

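Module 1 lies flat in the case at (254,183), and the next module is centred at (252,209). I'll grip it and carry it to slot 2.

```bash
python3 -m inch '{"dp":[[12,-0.5,2.5],[18,0,0],[18,0,0],[14,0,0],[5,0,0],[2,0,0],[0,0,0],[0,0,0]],"yaw":[0,0,0,0,0,0,0,0]}' 60 && python3 -m inch '{"dp":[[0,0,0],[0,0,0],[0,0,0],[0,0,0],[0,0,0],[0,0,0],[0,0,0],[-5,0,0],[-15,0,0],[-25,0,0],[-25,0,0],[-25,0,0],[-25,0,0],[-15,0,0],[-5,0,0]],"yaw":[0,0,0,0,0,0,0,0,0,0,0,0,0,0,0]}' 0 && python3 -m inch '{"dp":[[0,0,0],[0,0,0],[0,0,0],[0,0,0],[0,0,0],[0,0,0],[0,0,0],[0,0,0],[0,0,0],[0,0,0],[0,0,0]],"yaw":[6.9,6.9,6.9,6.9,6.9,6.9,6.9,6.9,6.9,6.2,0]}' && python3 -m inch '{"dp":[[0,-10,2],[0,-20,4],[0,-26.2,5.3],[0,-26.2,5.3],[0,-26.2,5.3],[0,-26.2,5.3],[0,-26.2,5.3],[0,-26.2,5.3],[0,-26.2,5.3],[0,-26.2,5.3],[0,-26.2,5.3],[0,-26.2,5.3],[0,-26.2,5.3],[0,-26.2,5.3],[0,-26.2,5.3],[0,-15,3],[0,-7.9,1.4],[0,0,0],[0,0,0]],"yaw":[0,0,0,0,0,0,0,0,0,0,0,0,0,0,0,0,0,0,0]}'; python3 - <<'E'
from h import *
st();to(.567,-.217,.021,86.7);snap('wrist','w14')
E
```

```text
time_s: 29.03
position: [0.5113, 0.1807, 0.0182]
tcp_rot: [[0.002, -0.907, 0.421], [0.0, 0.421, 0.907], [-1.0, -0.001, 0.001]]
force: [-0.0, 1.0, -0.9]
opening: 0.69
time_s: 30.28
position: [0.5121, 0.1808, 0.1604]
tcp_rot: [[0.005, -0.907, 0.421], [0.001, 0.421, 0.907], [-1.0, -0.004, 0.003]]
force: [-0.4, -1.0, -0.6]
opening: 0.344
time_s: 31.2
position: [0.5099, 0.1804, 0.1566]
tcp_rot: [[-0.002, 0.058, 0.998], [-0.0, 0.998, -0.058], [-1.0, -0.0, -0.002]]
force: [-0.4, -0.4, -1.0]
opening: 0.341
time_s: 32.78
position: [0.567, -0.2161, 0.1571]
tcp_rot: [[-0.001, 0.056, 0.998], [0.002, 0.998, -0.056], [-1.0, 0.001, -0.001]]
force: [0.4, -0.1, -0.1]
opening: 0.342
t 32.7833 p [ 0.567  -0.2161  0.1571] f [ 0.4 -0.1 -0.1] op 0.34224619651133914 
R [[-0.001, 0.056, 0.998], [0.002, 0.998, -0.056], [-1.0, 0.001, -0.001]] j [ -31.4   34.2   88.8    0.    57.1 -118.2]
A now 86.8 shift [136.1  -1.1   0.3] yaw 0.1
```

View pics/w14.png

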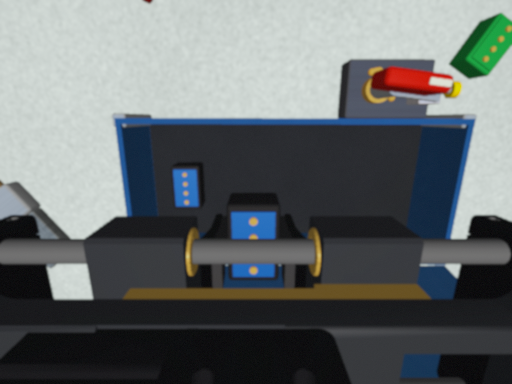

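```bash
python3 -m inch '{"dp":[[12,-1,0],[20,0,0],[25,0,0],[25,0,0],[20,0,0],[15,0,0],[10,0,0],[5,0,0],[3,0,0],[2,0,0],[0,0,0],[0,0,0]],"yaw":[0,0,0,0,0,0,0,0,0,0,0,0]}' && python3 -m inch '{"dp":[[0,0,0],[0,0,0],[0,0,0],[-5,0,0],[-15,0,0],[-25,0,0],[-25,0,0],[-25,0,0],[-25,0,0],[-15,0,0],[-5,0,0]],"yaw":[0,0,0,0,0,0,0,0,0,0,0]}' 40; python3 - <<'E'
from h import *
st();snap('wrist','w15')
E
python3 -m inch '{"dp":[[0,10,-4],[0,20,-8],[0,25,-11],[0,25,-11],[0,25,-11],[0,25,-11],[0,25,-11],[0,25,-11],[0,25,-11],[0,25,-11],[0,25,-11],[0,25,-11],[0,25,-11],[0,25,-11],[0,25,-11],[0,25,-11],[0,15,-7],[0,5,-2.5],[0,0,0]],"yaw":[0,0,0,0,0,0,0,0,0,0,0,0,0,0,0,0,0,0,0]}' 60 && python3 -m inch '{"dp":[[0,0,0],[0,0,0],[0,0,0],[0,0,0],[10,0,0],[20,0,0],[20,0,0],[18,0,0],[5,0,0],[0,0,0],[0,0,0]],"yaw":[6.8,6.8,6.8,6.8,6.8,6.8,6.9,0,0,0,0]}' && python3 - <<'E'
from h import *
st();mods(snap('wrist','w16'));to(.415,.1925,.017,39)
E
```

```text
time_s: 33.83
position: [0.5682, -0.2181, 0.0214]
tcp_rot: [[0.001, 0.056, 0.998], [-0.001, 0.998, -0.056], [-1.0, -0.001, 0.001]]
force: [-0.0, -0.6, -1.2]
opening: 0.339
time_s: 34.75
position: [0.5692, -0.2188, 0.1642]
tcp_rot: [[0.006, 0.056, 0.998], [-0.003, 0.998, -0.056], [-1.0, -0.003, 0.006]]
force: [-0.1, 0.7, -0.1]
opening: 0.464
t 34.75 p [ 0.5692 -0.2188  0.1642] f [-0.1  0.7 -0.1] op 0.46412566796456833 
R [[0.006, 0.056, 0.998], [-0.003, 0.998, -0.056], [-1.0, -0.003, 0.006]] j [ -31.5   33.7   88.4   -0.    57.6 -118.3]
time_s: 36.38
position: [0.4128, 0.1923, 0.1595]
tcp_rot: [[-0.003, 0.053, 0.999], [-0.001, 0.999, -0.053], [-1.0, -0.001, -0.003]]
force: [0.4, -1.0, -1.3]
opening: 0.688
time_s: 37.3
position: [0.4151, 0.1908, 0.0874]
tcp_rot: [[-0.001, 0.777, 0.63], [-0.0, 0.63, -0.777], [-1.0, -0.001, -0.0]]
force: [0.3, 0.3, -0.0]
opening: 0.691
t 37.3 p [0.4151 0.1908 0.0874] f [ 0.3  0.3 -0. ] op 0.6914499465549405 
R [[-0.001, 0.777, 0.63], [-0.0, 0.63, -0.777], [-1.0, -0.001, -0.0]] j [ 10.6  32.6 113.1  -0.   34.4 -28.4]
px [436. 163.] mean [0.5048 0.3098] rectc [0.5051 0.3098] ang 25.5 size [27.2 42. ] [41.9 25.8]
px [302. 188.] mean [0.4363 0.228 ] rectc [0.4365 0.2277] ang 129.9 size [27.3 42.2] [25.9 42. ]
A now 39.1 shift [70.9  0.5 -1.4] yaw 0.1
```

View pics/w15.png

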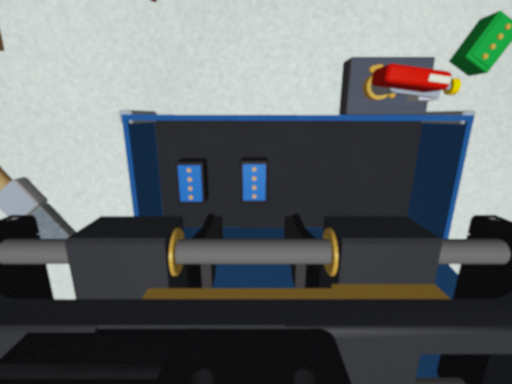

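View pics/w16.png

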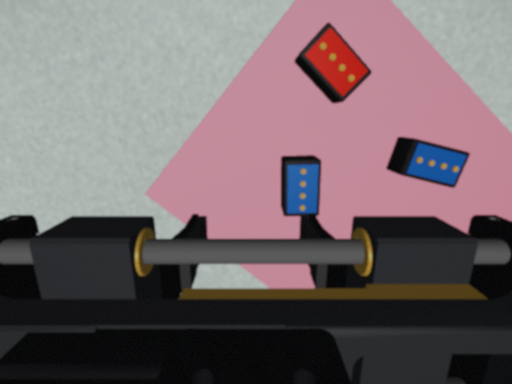

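Module 3 was knocked to (0.4365,0.228), seen at (302,188). I'll correct and check again.

```bash
python3 -m inch '{"dp":[[0,10,-4],[0,15,-6],[0,10,-4],[0,4.5,-1],[0,0,0],[0,0,0],[0,0,0]],"yaw":[-0.8,0,0,0,0,0,0]}' && python3 - <<'E'
from h import *
st();mods(snap('wrist','w17'));to(.4365,.2275,.017,39.9)
E
```

```text
time_s: 37.93
position: [0.4351, 0.228, 0.0876]
tcp_rot: [[-0.001, 0.767, 0.641], [-0.0, 0.641, -0.767], [-1.0, -0.001, -0.0]]
force: [-0.6, 0.0, -1.0]
opening: 0.687
t 37.9333 p [0.4351 0.228  0.0876] f [-0.6  0.  -1. ] op 0.6866626986102229 
R [[-0.001, 0.767, 0.641], [-0.0, 0.641, -0.767], [-1.0, -0.001, -0.0]] j [ 14.6  34.  108.2  -0.   37.8 -25.3]
px [383. 185.] mean [0.5045 0.3095] rectc [0.5049 0.3094] ang 25.4 size [27.3 42.1] [42.  25.9]
px [254. 207.] mean [0.4362 0.2278] rectc [0.4365 0.2274] ang 130.8 size [27.6 41.7] [26.1 41. ]
A now 39.9 shift [70.5  1.   1.2] yaw -0.0
```

View pics/w17.png

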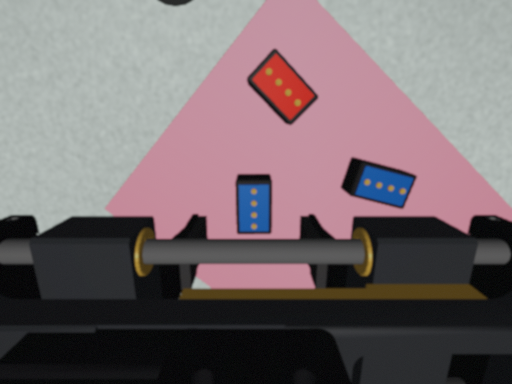

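Centred now. Grip and carry it to slot 3.

```bash
python3 -m inch '{"dp":[[12,1,1],[18,0,0],[18,0,0],[14,0,0],[6,0,0],[2.5,0,0],[0,0,0],[0,0,0]],"yaw":[0,0,0,0,0,0,0,0]}' 60 && python3 -m inch '{"dp":[[0,0,0],[0,0,0],[0,0,0],[0,0,0],[0,0,0],[0,0,0],[0,0,0],[-5,0,0],[-15,0,0],[-25,0,0],[-25,0,0],[-25,0,0],[-25,0,0],[-15,0,0],[-5,0,0]],"yaw":[0,0,0,0,0,0,0,0,0,0,0,0,0,0,0]}' 0 && python3 -m inch '{"dp":[[0,0,0],[0,0,0],[0,0,0],[0,0,0],[0,0,0],[0,0,0],[0,0,0],[0,0,0]],"yaw":[-6.7,-6.7,-6.7,-6.7,-6.7,-6.7,-6.6,0]}' && python3 -m inch '{"dp":[[0,-10,4],[0,-20,8],[0,-26,11.2],[0,-26,11.2],[0,-26,11.2],[0,-26,11.2],[0,-26,11.2],[0,-26,11.2],[0,-26,11.2],[0,-26,11.2],[0,-26,11.2],[0,-26,11.2],[0,-26,11.2],[0,-26,11.2],[0,-18,7.5],[0,-6.5,2.5],[0,0,0],[0,0,0]],"yaw":[0,0,0,0,0,0,0,0,0,0,0,0,0,0,0,0,0,0]}'; python3 - <<'E'
from h import *
st();to(.571,-.147,.021,86.7);snap('wrist','w18')
E
```

```text
time_s: 38.65
position: [0.4374, 0.228, 0.0175]
tcp_rot: [[0.001, 0.768, 0.641], [0.0, 0.641, -0.768], [-1.0, 0.0, 0.0]]
force: [0.4, -0.4, 0.3]
opening: 0.689
time_s: 39.9
position: [0.4384, 0.2285, 0.1596]
tcp_rot: [[0.005, 0.767, 0.641], [0.001, 0.641, -0.767], [-1.0, 0.005, 0.002]]
force: [0.3, -1.0, -0.8]
opening: 0.343
time_s: 40.57
position: [0.4364, 0.2278, 0.1562]
tcp_rot: [[-0.002, 0.056, 0.998], [-0.001, 0.998, -0.056], [-1.0, -0.001, -0.002]]
force: [0.8, -0.2, -1.5]
opening: 0.347
time_s: 42.07
position: [0.5709, -0.1465, 0.1564]
tcp_rot: [[-0.002, 0.06, 0.998], [0.001, 0.998, -0.06], [-1.0, 0.001, -0.002]]
force: [-0.2, 0.8, -1.0]
opening: 0.347
t 42.0667 p [ 0.5709 -0.1465  0.1564] f [-0.2  0.8 -1. ] op 0.3466340661127586 
R [[-0.002, 0.06, 0.998], [0.001, 0.998, -0.06], [-1.0, 0.001, -0.002]] j [ -25.3   33.1   91.4    0.    55.7 -111.8]
A now 86.6 shift [135.4  -0.7   0.4] yaw -0.1
```

View pics/w18.png

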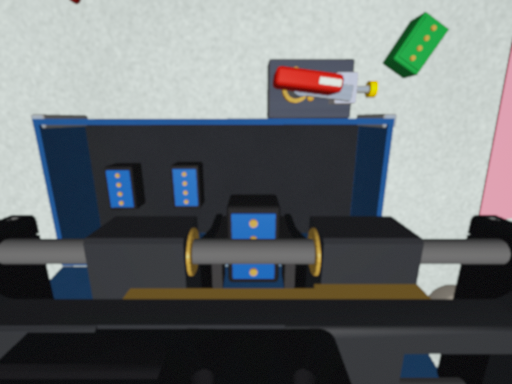

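```bash
python3 -m inch '{"dp":[[12,-0.5,0],[20,0,0],[25,0,0],[25,0,0],[20,0,0],[15,0,0],[10,0,0],[5,0,0],[3,0,0],[1.5,0,0],[0,0,0],[0,0,0]],"yaw":[0,0,0,0,0,0,0,0,0,0,0,0]}' && python3 -m inch '{"dp":[[0,0,0],[0,0,0],[0,0,0],[-5,0,0],[-15,0,0],[-25,0,0],[-25,0,0],[-25,0,0],[-25,0,0],[-15,0,0],[-5,0,0]],"yaw":[0,0,0,0,0,0,0,0,0,0,0]}' 40; python3 - <<'E'
from h import *
st();snap('wrist','w19')
E
python3 -m inch '{"dp":[[0,10,-2],[0,20,-4],[0,26.5,-5.5],[0,26.5,-5.5],[0,26.5,-5.5],[0,26.5,-5.5],[0,26.5,-5.5],[0,26.5,-5.5],[0,26.5,-5.5],[0,26.5,-5.5],[0,26.5,-5.5],[0,26.5,-5.5],[0,26.5,-5.5],[0,26.5,-5.5],[0,26.5,-5.5],[0,26.5,-5.5],[0,26.5,-5.5],[0,20,-4],[0,3.5,-0.7]],"yaw":[0,0,0,0,0,0,0,0,0,0,0,0,0,0,0,0,0,0,0]}' 60 && python3 -m inch '{"dp":[[0,0,0],[0,0,0],[0,0,0],[0,0,0],[10,0,0],[20,0,0],[20,0,0],[18,0,0],[5,0,0],[0,0,0],[0,0,0]],"yaw":[-5.7,-5.8,-5.7,-5.8,-5.7,0,0,0,0,0,0]}' && python3 - <<'E'
from h import *
st();mods(snap('wrist','w20'));to(.504,.309,.017,115.4)
E
```

```text
time_s: 43.12
position: [0.5726, -0.1476, 0.0214]
tcp_rot: [[0.001, 0.058, 0.998], [-0.001, 0.998, -0.058], [-1.0, -0.001, 0.001]]
force: [-0.4, -0.2, -0.2]
opening: 0.344
time_s: 44.03
position: [0.5736, -0.1482, 0.1641]
tcp_rot: [[0.006, 0.058, 0.998], [-0.003, 0.998, -0.058], [-1.0, -0.002, 0.006]]
force: [0.1, 0.4, 0.3]
opening: 0.459
t 44.0333 p [ 0.5736 -0.1482  0.1641] f [0.1 0.4 0.3] op 0.45908728815967803 
R [[0.006, 0.058, 0.998], [-0.003, 0.998, -0.058], [-1.0, -0.002, 0.006]] j [ -25.3   32.6   90.9   -0.    56.2 -112. ]
time_s: 45.67
position: [0.5026, 0.3114, 0.1587]
tcp_rot: [[-0.003, 0.055, 0.999], [0.0, 0.999, -0.055], [-1.0, -0.0, -0.003]]
force: [0.1, -0.3, -0.1]
opening: 0.69
time_s: 46.58
position: [0.5047, 0.3078, 0.0871]
tcp_rot: [[-0.001, -0.428, 0.904], [-0.001, 0.904, 0.428], [-1.0, 0.0, -0.002]]
force: [0.9, -0.3, 0.0]
opening: 0.691
t 46.5833 p [0.5047 0.3078 0.0871] f [ 0.9 -0.3  0. ] op 0.6908395684062844 
R [[-0.001, -0.428, 0.904], [-0.001, 0.904, 0.428], [-1.0, 0.0, -0.002]] j [ 20.6  39.   93.6  -0.   47.4 -94.8]
px [254. 206.] mean [0.5041 0.3092] rectc [0.5047 0.3095] ang 26.6 size [27.3 42.6] [41.8 25.9]
A now 115.4 shift [70.8  1.3 -0.9] yaw -0.0
```

View pics/w19.png

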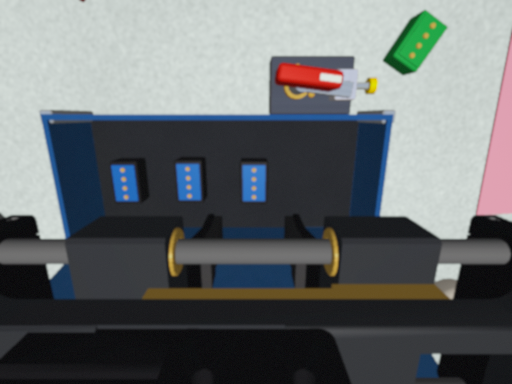

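View pics/w20.png

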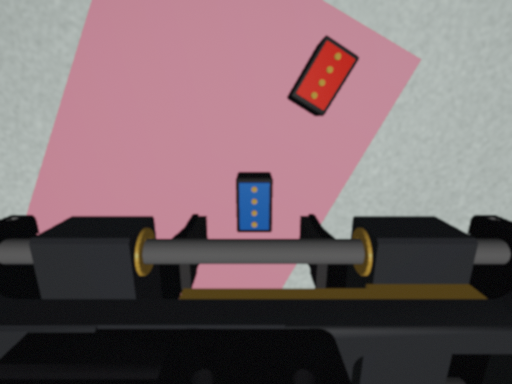

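Three modules are in the case and the last is centred. Grip it and carry it to slot 4.

```bash
python3 -m inch '{"dp":[[12,1,-0.5],[18,0,0],[18,0,0],[14,0,0],[6,0,0],[2.5,0,0],[0,0,0],[0,0,0]],"yaw":[0,0,0,0,0,0,0,0]}' 60 && python3 -m inch '{"dp":[[0,0,0],[0,0,0],[0,0,0],[0,0,0],[0,0,0],[0,0,0],[0,0,0],[-5,0,0],[-15,0,0],[-25,0,0],[-25,0,0],[-25,0,0],[-25,0,0],[-15,0,0],[-5,0,0]],"yaw":[0,0,0,0,0,0,0,0,0,0,0,0,0,0,0]}' 0 && python3 -m inch '{"dp":[[0,0,0],[0,0,0],[0,0,0],[0,0,0],[0,0,0],[0,0,0]],"yaw":[5.7,5.8,5.7,5.8,5.7,0]}' && python3 -m inch '{"dp":[[0,-10,2.4],[0,-20,4.9],[0,-26,6.3],[0,-26,6.3],[0,-26,6.3],[0,-26,6.3],[0,-26,6.3],[0,-26,6.3],[0,-26,6.3],[0,-26,6.3],[0,-26,6.3],[0,-26,6.3],[0,-26,6.3],[0,-26,6.3],[0,-26,6.3],[0,-14,2.4],[0,-4.3,1],[0,0,0],[0,0,0]],"yaw":[0,0,0,0,0,0,0,0,0,0,0,0,0,0,0,0,0,0,0]}'; python3 - <<'E'
from h import *
st();to(.5748,-.082,.021,86.7);snap('wrist','w21')
E
```

```text
time_s: 47.3
position: [0.5048, 0.3092, 0.0177]
tcp_rot: [[0.001, -0.429, 0.903], [0.0, 0.903, 0.429], [-1.0, -0.0, 0.001]]
force: [-0.0, 0.2, -0.3]
opening: 0.689
time_s: 48.55
position: [0.5057, 0.3096, 0.1602]
tcp_rot: [[0.005, -0.429, 0.903], [0.002, 0.903, 0.429], [-1.0, -0.0, 0.006]]
force: [0.3, -0.0, -0.1]
opening: 0.34
time_s: 49.05
position: [0.5035, 0.3086, 0.1561]
tcp_rot: [[-0.002, 0.06, 0.998], [-0.001, 0.998, -0.06], [-1.0, -0.001, -0.002]]
force: [0.4, -0.5, -0.9]
opening: 0.345
time_s: 50.63
position: [0.5735, -0.0812, 0.1568]
tcp_rot: [[-0.001, 0.058, 0.998], [0.001, 0.998, -0.058], [-1.0, 0.001, -0.001]]
force: [0.3, 0.4, -0.6]
opening: 0.338
t 50.6333 p [ 0.5735 -0.0812  0.1568] f [ 0.3  0.4 -0.6] op 0.3384646190508049 
R [[-0.001, 0.058, 0.998], [0.001, 0.998, -0.058], [-1.0, 0.001, -0.001]] j [ -19.1   32.4   92.9    0.    54.8 -105.9]
A now 86.7 shift [135.8  -0.8   1.6] yaw -0.0
```

View pics/w21.png

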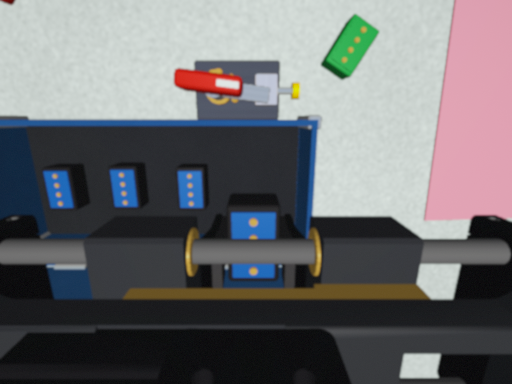

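```bash
python3 -m inch '{"dp":[[12,-0.8,1],[20,0,0],[25,0,0],[25,0,0],[20,0,0],[15,0,0],[10,0,0],[5,0,0],[3,0,0],[1.5,0,0],[0,0,0],[0,0,0]],"yaw":[0,0,0,0,0,0,0,0,0,0,0,0]}' && python3 -m inch '{"dp":[[0,0,0],[0,0,0],[0,0,0],[-5,0,0],[-15,0,0],[-25,0,0],[-25,0,0],[-25,0,0],[-25,0,0],[-30,0,0],[-30,0,0],[-30,0,0],[-30,0,0],[-30,0,0],[-30,0,0],[-18,0,0],[-6,0,0],[0,0,0]],"yaw":[0,0,0,0,0,0,0,0,0,0,0,0,0,0,0,0,0,0]}' 40; python3 - <<'E'
from h import *
st();snap('wrist','w22');snap('scene','s22')
E
```

```text
time_s: 51.68
position: [0.5758, -0.0831, 0.0213]
tcp_rot: [[0.002, 0.058, 0.998], [-0.001, 0.998, -0.058], [-1.0, -0.0, 0.002]]
force: [-0.8, -0.1, -0.9]
opening: 0.342
time_s: 53.18
position: [0.5758, -0.0831, 0.3467]
tcp_rot: [[0.004, 0.058, 0.998], [-0.001, 0.998, -0.058], [-1.0, -0.001, 0.004]]
force: [-0.7, 0.1, -0.6]
opening: 0.459
t 53.1833 p [ 0.5758 -0.0831  0.3467] f [-0.7  0.1 -0.6] op 0.4587276742345931 
R [[0.004, 0.058, 0.998], [-0.001, 0.998, -0.058], [-1.0, -0.001, 0.004]] j [ -19.2   20.5   80.1   -0.    79.2 -105.9]
```

View pics/w22.png

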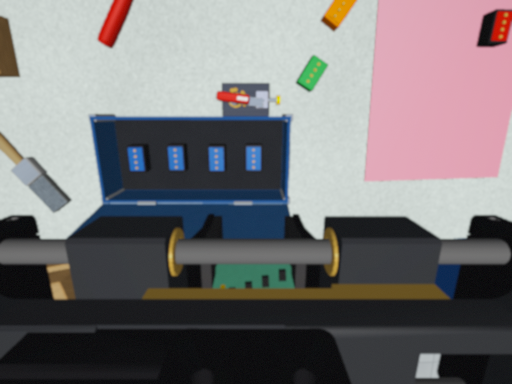

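View pics/s22.png

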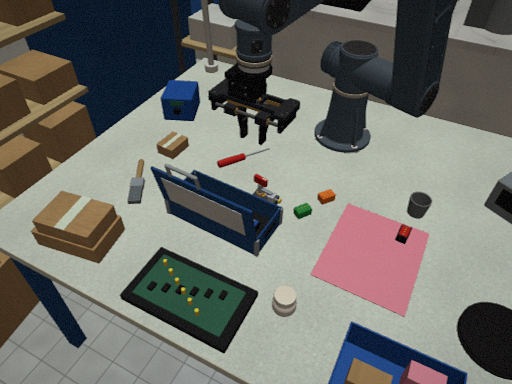

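All four lie flat in the case, at (136,158) to (253,158), and only the red reject remains on the mat. Back to the lid bar.

```bash
python3 -m inch '{"dp":[[0,0,0],[0,0,0],[0,0,0],[0,0,0],[0,0,0],[0,0,0],[0,0,0],[0,0,0],[0,0,0],[0,0,0],[0,0,0],[0,0,0],[0,0,0],[0,0,0]],"yaw":[6.9,6.9,6.9,6.9,6.9,6.9,6.9,6.9,6.9,6.9,6.9,7.1,7,0]}' 34 && python3 -m inch '{"dp":[[0,8.4,12],[0,16,22.2],[0,16,22.2],[0,16,22.2],[0,16,22.2],[0,16,22.2],[0,11,15.2],[0,5,7],[0,0,0],[0,0,0],[0,0,0]],"yaw":[0,0,0,0,0,0,0,0,0,0,0]}'; python3 - <<'E'
from h import *
st();to(.672,-.2341,.2364,-3.3);snap('wrist','w23')
E
```

```text
time_s: 54.45
position: [0.5742, -0.0826, 0.342]
tcp_rot: [[-0.005, 0.998, -0.06], [0.002, -0.06, -0.998], [-1.0, -0.005, -0.001]]
force: [0.4, 1.0, 0.5]
opening: 0.389
time_s: 55.37
position: [0.6705, -0.233, 0.3442]
tcp_rot: [[-0.001, 0.998, -0.057], [0.001, -0.057, -0.998], [-1.0, -0.001, -0.001]]
force: [0.1, -0.1, 0.4]
opening: 0.391
t 55.3667 p [ 0.6705 -0.233   0.3442] f [ 0.1 -0.1  0.4] op 0.3911046327879822 
R [[-0.001, 0.998, -0.057], [0.001, -0.057, -0.998], [-1.0, -0.001, -0.001]] j [-28.2  32.4  60.2   0.   87.5 -24.9]
A now -3.2 shift [107.8   1.7   1.2] yaw 0.1
```

View pics/w23.png

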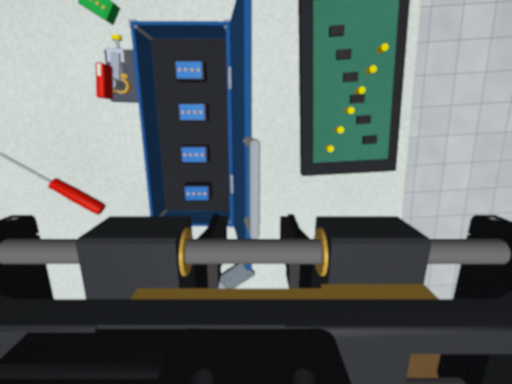

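The bar at (254,190) sits between the fingers. Descend and pinch.

```bash
python3 -m inch '{"dp":[[12,1,1],[22,0,0],[25,0,0],[22,0,0],[14,0,0],[8,0,0],[4,0,0],[0,0,0],[0,0,0]],"yaw":[0,0,0,0,0,0,0,0,0]}' && python3 -m inch '{"dp":[[0,0,0],[0,0,0],[0,0,0],[0,0,0],[0,0,0],[0,0,0],[0,0,0]],"yaw":[0,0,0,0,0,0,0]}' 0; python3 - <<'E'
from h import *
st();to(.672,-.2341,.2364,-3.3);snap('scene','s24')
E
```

```text
time_s: 56.17
position: [0.6725, -0.235, 0.2385]
tcp_rot: [[0.001, 0.998, -0.058], [-0.001, -0.058, -0.998], [-1.0, 0.002, 0.001]]
force: [0.6, -0.6, 0.7]
opening: 0.389
time_s: 56.75
position: [0.6717, -0.2351, 0.238]
tcp_rot: [[-0.0, 0.998, -0.058], [-0.0, -0.058, -0.998], [-1.0, -0.0, 0.0]]
force: [-1.9, 0.5, 4.2]
opening: 0.104
t 56.75 p [ 0.6717 -0.2351  0.238 ] f [-1.9  0.5  4.2] op 0.10389549116024833 
R [[-0.0, 0.998, -0.058], [-0.0, -0.058, -0.998], [-1.0, -0.0, 0.0]] j [-28.3  37.   67.9  -0.   75.1 -24.9]
A now -3.3 shift [ 1.6  0.3 -1. ] yaw -0.0
```

View pics/s24.png

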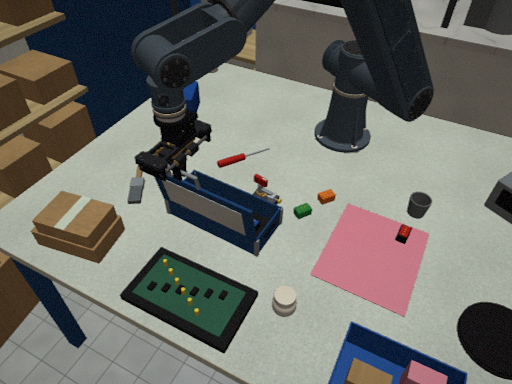

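```bash
python3 -m inch '{"dp":[[-0.9,-7.7,0],[-0.7,-7.7,0],[-0.5,-7.8,0],[0,-7.7,0],[0.3,-15.5,0],[1.9,-15.4,0],[3.1,-15.2,0],[4.4,-14.9,0],[5.6,-14.5,0],[6.9,-13.9,0],[8,-13.3,0],[9.2,-12.5,0],[10.2,-11.7,0],[11.2,-10.8,0],[0,0,0],[0,0,0]],"yaw":[0,0,0,0,0,0,0,0,0,0,0,0,0,0,0,0]}' ; python3 - <<'E'
from h import *
st();snap('scene','s25')
ex=np.array([np.cos(np.radians(-3.3)),np.sin(np.radians(-3.3))])
s=bot.read_state();p=np.array(s['position']);h=np.array([.569,-.182])
cx=(p[:2]-h)@ex;print('cx',cx,'z',p[2]+.008,'theta',np.degrees(np.arctan2(p[2]+.008-.07,.07-cx)),'r',np.hypot(p[2]-.062,.07-cx))
E
```

```text
time_s: 58.13
position: [0.5015, -0.2247, 0.1781]
tcp_rot: [[-0.004, 0.998, -0.059], [0.002, -0.059, -0.998], [-1.0, -0.005, -0.002]]
force: [-1.3, 0.2, 1.3]
opening: 0.103
t 58.1333 p [ 0.5015 -0.2247  0.1781] f [-1.3  0.2  1.3] op 0.10332814198543779 
R [[-0.004, 0.998, -0.059], [0.002, -0.059, -0.998], [-1.0, -0.005, -0.002]] j [-35.8  28.8  96.   -0.1  55.5 -32.4]
cx -0.06439044026796287 z 0.1866857205029972 theta 40.966445530182185 r 0.17797850377143998
```

View pics/s25.png

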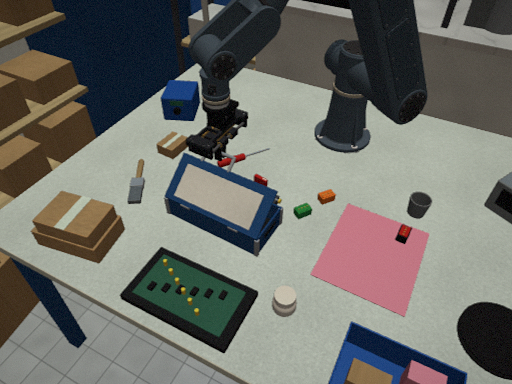

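The lid is at about 40°, with radius 178 mm as it should be. Lower the rest, slowing at the end.

```bash
python3 -m inch '{"dp":[[12.1,-9.7,0],[12.9,-8.6,0],[13.6,-7.5,0],[14.2,-6.3,0],[14.7,-5,0],[15.1,-3.7,0],[7.7,-1.2,0],[7.7,-1.1,0],[5,-0.3,0],[4,-0.3,0],[3,-0.2,0],[2,-0.1,0],[1,0,0],[0,0,0],[0,0,0]],"yaw":[0,0,0,0,0,0,0,0,0,0,0,0,0,0,0]}' ; python3 - <<'E'
from h import *
st();to(.4585,-.2216,.0662,-3.3);snap('scene','s26')
E
```

```text
time_s: 59.43
position: [0.4585, -0.2221, 0.0657]
tcp_rot: [[-0.003, 0.998, -0.057], [0.002, -0.057, -0.998], [-1.0, -0.003, -0.001]]
force: [-6.0, -1.4, -0.5]
opening: 0.102
t 59.4333 p [ 0.4585 -0.2221  0.0657] f [-6.  -1.4 -0.5] op 0.10175099998255029 
R [[-0.003, 0.998, -0.057], [0.002, -0.057, -0.998], [-1.0, -0.003, -0.001]] j [-3.840e+01  3.720e+01  1.061e+02 -1.000e-01  3.690e+01 -3.510e+01]
A now -3.3 shift [-0.5 -0.1 -0.5] yaw 0.0
```

View pics/s26.png

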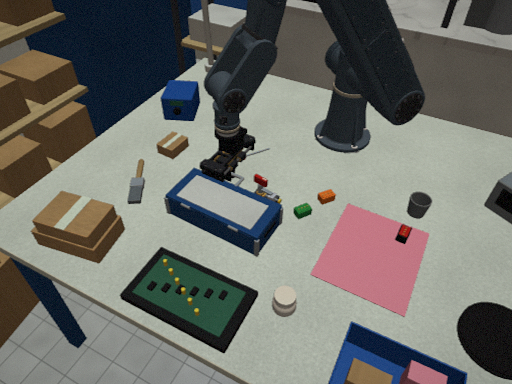

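The lid is down, with TCP z 0.0657 against 0.0662 before. Release, rise, and go above the knob.

```bash
python3 -m inch '{"dp":[[0,0,0],[0,0,0],[0,0,0],[0,0,0],[-8,0,0],[-20,0,0],[-30,0,0],[-30,0,0],[-20,0,0],[-10,0,0],[0,0,0]],"yaw":[0,0,0,0,0,0,0,0,0,0,0]}' 25 && python3 -m inch '{"dp":[[0,1.8,-14],[0,2.7,-22],[0,2.7,-22],[0,2.7,-22],[0,2.7,-22],[0,1.4,-11],[0,0.7,-5.1],[0,0,0],[0,0,0]],"yaw":[0,0,0,0,0,3.5,3.5,0,0]}' 40; python3 - <<'E'
from h import *
st();to(.480,-.105,.108,-10.3);snap('wrist','w27')
E
```

```text
time_s: 60.4
position: [0.4613, -0.2236, 0.1867]
tcp_rot: [[0.005, 0.998, -0.058], [-0.004, -0.058, -0.998], [-1.0, 0.005, 0.004]]
force: [-0.3, 0.4, -0.3]
opening: 0.288
time_s: 61.15
position: [0.481, -0.1053, 0.1828]
tcp_rot: [[-0.002, 0.984, -0.177], [0.001, -0.177, -0.984], [-1.0, -0.002, -0.0]]
force: [0.0, -0.7, -0.0]
opening: 0.458
t 61.15 p [ 0.481  -0.1053  0.1828] f [ 0.  -0.7 -0. ] op 0.45822029409799037 
R [[-0.002, 0.984, -0.177], [0.001, -0.177, -0.984], [-1.0, -0.002, -0.0]] j [-25.4  24.5 103.8  -0.   51.9 -15.2]
A now -10.2 shift [74.8 -0.9 -0. ] yaw 0.1
```

View pics/w27.png

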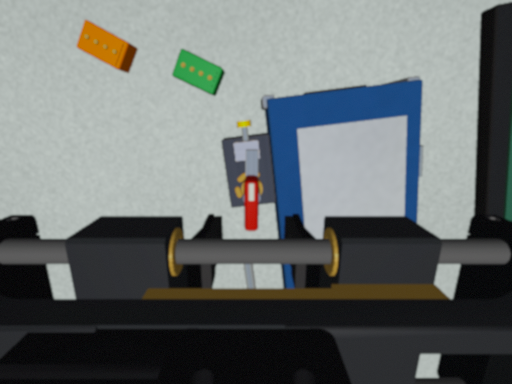

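```bash
python3 -m inch '{"dp":[[12,-0.8,0],[20,0,0],[20,0,0],[14,0,0],[6,0,0],[2.5,0,0],[0,0,0],[0,0,0]],"yaw":[0,0,0,0,0,0,0,0]}' 40 && python3 -m inch '{"dp":[[0,0,0],[0,0,0],[0,0,0],[0,0,0],[0,0,0],[0,0,0],[0,0,0]],"yaw":[0,0,0,0,0,0,0]}' 0 && python3 -m inch '{"dp":[[0,0,0],[0,0,0],[0,0,0],[0,0,0],[0,0,0],[0,0,0],[0,0,0],[0,0,0],[0,0,0],[0,0,0],[0,0,0],[0,0,0],[0,0,0],[0,0,0],[0,0,0],[0,0,0],[0,0,0],[0,0,0],[0,0,0]],"yaw":[2,4,4,4,4,4,4,4,4,4,4,4,4,4,4,4,4,1.5,0]}' && python3 - <<'E'
from h import *
s=st();print(s['moment']);snap('wrist','w28');snap('scene','s28')
E
```

```text
time_s: 61.87
position: [0.4812, -0.106, 0.1098]
tcp_rot: [[0.001, 0.984, -0.179], [-0.0, -0.179, -0.984], [-1.0, 0.001, 0.0]]
force: [-0.6, 0.6, -0.3]
opening: 0.459
time_s: 62.45
position: [0.4793, -0.1052, 0.1097]
tcp_rot: [[-0.003, 0.984, -0.179], [0.001, -0.179, -0.984], [-1.0, -0.003, -0.0]]
force: [-4.4, -0.2, 6.7]
opening: 0.134
time_s: 64.03
position: [0.4793, -0.1051, 0.1097]
tcp_rot: [[-0.003, 0.21, -0.978], [0.001, -0.978, -0.21], [-1.0, -0.002, 0.003]]
force: [-4.5, -0.6, 7.0]
opening: 0.136
t 64.0333 p [ 0.4793 -0.1051  0.1097] f [-4.5 -0.6  7. ] op 0.13619559814248106 
R [[-0.003, 0.21, -0.978], [0.001, -0.978, -0.21], [-1.0, -0.002, 0.003]] j [-25.4  31.6 107.4  -0.   41.1  52.5]
[-0.0166139   0.84429809 -0.01360356]
```

View pics/w28.png

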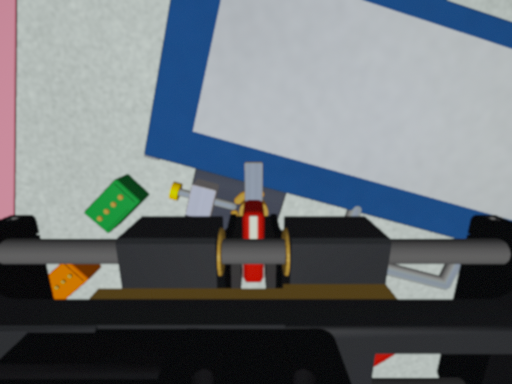

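```bash
cat >> h.py <<'E'
def tail(c,z=.083):
    hsv=cv2.cvtColor(c['color'],cv2.COLOR_RGB2HSV)
    m=((hsv[:,:,0]>24)&(hsv[:,:,0]<34)&(hsv[:,:,1]>140)&(hsv[:,:,2]>90)).astype(np.uint8)
    n,l,sta,cen=cv2.connectedComponentsWithStats(m)
    a=np.radians(-3.3)
    for i in range(1,n):
        if sta[i,4]<15: continue
        w=ray(c,*cen[i],z)[:2]-[.569,-.182]
        x=np.cos(a)*w[0]+np.sin(a)*w[1];y=-np.sin(a)*w[0]+np.cos(a)*w[1]
        if -.13<x<-.05 and 0.07<y<.18: print('tail px',np.round(cen[i],1),'case xy',np.round([x,y],4),sta[i,4])
E
python3 - <<'E'
from h import *
for n in('w1','w2','w3','w27','w28'):print(n);[tail(dict(np.load(f'pics/{n}.npz')),z) for z in(.083,.093)]
E
python3 -m inch '{"dp":[[0,0,0],[0,0,0],[0,0,0],[0,0,0],[0,0,0],[-8,0,0],[-20,0,0],[-25,0,0],[-25,0,0],[-15,0,0],[-5,0,0],[0,0,0]],"yaw":[0,0,0,0,0,0,0,0,0,0,0,0]}' 40; python3 - <<'E'
from h import *
st();print('w29');c=snap('wrist','w29');tail(c);tail(c,.093)
to(.4551,-.1264,.2028,-66.4)
E
```

```text
w1
tail px [189.5 127.5] case xy [-0.0921  0.1332] 53
tail px [189.5 127.5] case xy [-0.0907  0.1313] 53
w2
tail px [171.3 179.4] case xy [-0.0885  0.1332] 118
tail px [171.3 179.4] case xy [-0.0852  0.1314] 118
w3
tail px [241.6 126.6] case xy [-0.0936  0.138 ] 118
tail px [241.6 126.6] case xy [-0.0932  0.1382] 118
w27
tail px [243.2 123.5] case xy [-0.0939  0.1379] 54
tail px [243.2 123.5] case xy [-0.0935  0.138 ] 54
w28
tail px [174.3 191.1] case xy [-0.0884  0.1305] 113
tail px [174.3 191.1] case xy [-0.0849  0.1283] 113
time_s: 65.13
position: [0.4816, -0.1058, 0.2088]
tcp_rot: [[0.003, 0.211, -0.977], [-0.001, -0.977, -0.211], [-1.0, 0.002, -0.003]]
force: [-0.2, 0.0, -0.5]
opening: 0.461
t 65.1333 p [ 0.4816 -0.1058  0.2088] f [-0.2  0.  -0.5] op 0.46083668554963225 
R [[0.003, 0.211, -0.977], [-0.001, -0.977, -0.211], [-1.0, 0.002, -0.003]] j [-25.4  22.1 102.4   0.   55.3  52.4]
w29
tail px [198.4 169.9] case xy [-0.0905  0.1314] 43
tail px [198.4 169.9] case xy [-0.0881  0.1299] 43
A now -77.8 shift [ 4.8 15.  29.5] yaw -11.4
```

View pics/w29.png

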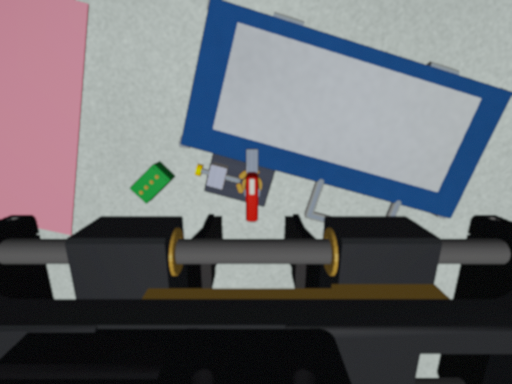

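The tail reading depends on the view, so I'll repeat the w27 pose (knob undropped there) for a like-for-like comparison.

```bash
python3 -m inch '{"dp":[[0,0,0],[0,0,0],[0,0,0],[0,0,0],[0,0,0],[0,0,0],[0,0,0],[8,0,0],[12,0,0],[6,0,0],[0,0,0],[0,0,0]],"yaw":[-6.8,-6.8,-6.8,-6.8,-6.8,-6.8,-6.7,-6.7,-6.7,-6.6,0,0]}'; python3 - <<'E'
from h import *
st();c=snap('wrist','w30');tail(c);c0=dict(np.load('pics/w27.npz'));tail(c0)
f=lambda a:cv2.resize(a['color'][95:225,200:300,::-1],None,fx=4,fy=4,interpolation=cv2.INTER_CUBIC)
cv2.imwrite('pics/cmp.png',np.hstack([f(c0),f(c)]))
E
```

```text
time_s: 66.18
position: [0.4798, -0.1051, 0.1799]
tcp_rot: [[-0.003, 0.983, -0.182], [0.002, -0.182, -0.983], [-1.0, -0.004, -0.001]]
force: [0.7, 0.4, -0.3]
opening: 0.459
t 66.1833 p [ 0.4798 -0.1051  0.1799] f [ 0.7  0.4 -0.3] op 0.45865758363500225 
R [[-0.003, 0.983, -0.182], [0.002, -0.182, -0.983], [-1.0, -0.004, -0.001]] j [-25.4  24.7 104.1   0.   51.5 -14.9]
tail px [244.8 127.7] case xy [-0.0938  0.1343] 57
tail px [243.2 123.5] case xy [-0.0939  0.1379] 54
```

View pics/cmp.png

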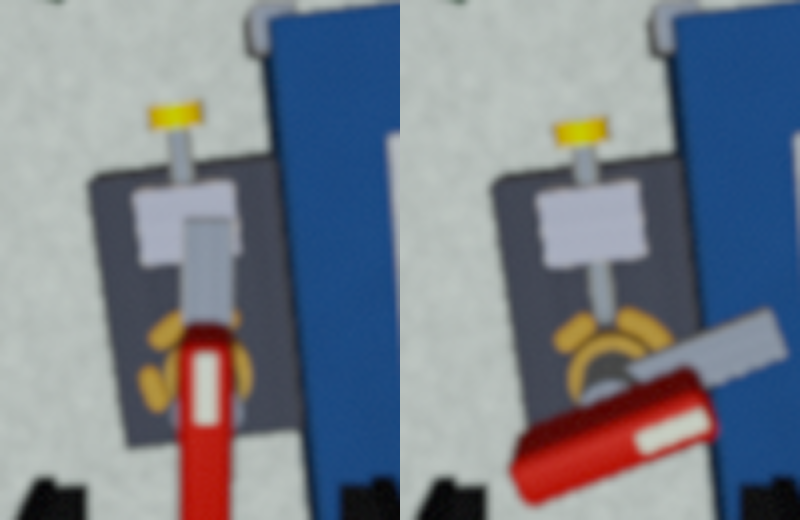

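The tail has moved in about 4 mm and the pin sits in the notch between the cam lobes. I'll retreat upward and take final views.

```bash
python3 -m inch '{"dp":[[-10,0,0],[-25,0,0],[-30,0,0],[-30,0,0],[-20,0,0],[-10,0,0],[0,0,0],[0,0,0],[0,0,0],[0,0,0]],"yaw":[0,0,0,0,0,0,0,0,0,0]}'; python3 - <<'E'
from h import *
st();snap('scene','s31');c=snap('top','t31');mods(c)
E
```

```text
time_s: 67.07
position: [0.48, -0.1052, 0.3051]
tcp_rot: [[-0.003, 0.984, -0.18], [0.001, -0.18, -0.984], [-1.0, -0.003, -0.001]]
force: [0.1, -0.7, -0.3]
opening: 0.456
t 67.0667 p [ 0.48   -0.1052  0.3051] f [ 0.1 -0.7 -0.3] op 0.4560171989920125 
R [[-0.003, 0.984, -0.18], [0.001, -0.18, -0.984], [-1.0, -0.003, -0.001]] j [-25.4  14.9  95.3   0.   69.9 -15.1]
```

View pics/s31.png

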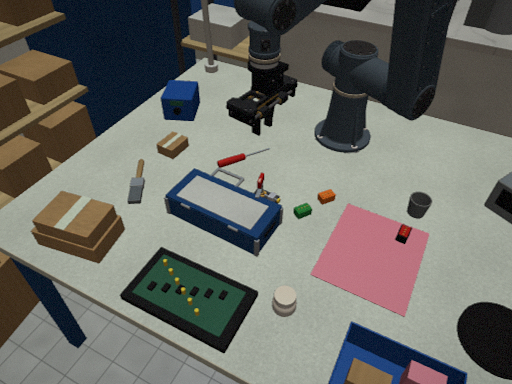

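```bash
python3 - <<'E'
from rig import bot
print(bot.hand_in())
E
```

```text
the job is handed in; nothing more can be done
None
```

The job is done and handed in at about 67 s; the hand-in gave no verdict.

I turned the knob back to about 0.12 rad and propped the lid at about 1.75 rad. All four blue modules present then went flat into the case, one of them after being knocked about 4 cm aside and found again. I lowered the lid in the grip at about 1 rad/s and turned the knob to about 1.3 rad.

**Last checks:**
- **Modules:** before the lid came down, the wrist view showed all four lying flat and apart on the case floor. No blue module was left on the mat afterwards.
- **Lid:** the bar came back to within 1 mm of the height it had when gripped with the lid shut, and the scene view showed the lid shut. I had no direct reading of the hinge angle.
- **Follower:** seen from the same pose before and after, the tail had moved in about 3.6 mm, somewhat less than the nominal 4.5 mm. The pin was visibly in the notch between the cam lobes. Tail readings from differing poses disagreed by several mm because of the viewing angle, so I went by the same-pose pair.
- **Bystanders:** the reject, jar, cup, screwdriver, brush and carton look unmoved in the last scene picture. The arm stood clear above the knob.

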